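Check the three pads of an insole test board with a T-handle probe and count it

ROBOT

A 7-joint arm with a two-finger parallel gripper is mounted at the origin on a cart in front of the work surface, level with it; the furniture and walls round the work are solid. World frame = base frame: x ahead of the robot, y to its left, z up, the work surface at z = 0. Lengths are in m, angles in rad, forces in N, time in s.
With the tool pointing down it reaches from about 0.4 to 0.875 m from the base axis. Payload 19.3 kg.
Tool frame: the origin (TCP) lies at the very end of the fingers, on their centre line; the grasp point (between the pads) lies 19 mm behind it; z points along the fingers, y is the direction in which the jaws open and shut (so a half turn about z gives the same grasp; the last joint's range is limited). The gripper opens to 85 mm and grips with 20 to 120 N. Pads are 22 mm wide; open, the fingers measure 114 mm over their backs; the gripper's body (76 mm by 85 mm) begins 54 mm behind the grasp point. The pads swing forward as they close: fully open they stand 13 mm farther back than shut.
Start: joints at [-1.39, 0.521, -0.036, 1.599, 0.021, 1.021, -0.113], TCP at [0.155, 0.605, 0.231] pointing down, gripper open.
Joint ranges: [-2.91, 2.91], [-0.3, 2.13], [-1.5, 1.42], [0.17, 2.43], [-1.26, 4.41], [0.16, 1.93], [-2.52, 2.52]. Speed limits (rad/s): [1.89, 1.89, 2.39, 2.39, 3.01, 3.01, 3.01].

INTERFACE

Orientations are given as [roll, pitch, yaw] about the fixed x, y, z axes, in that order (R = Rz(yaw) Ry(pitch) Rx(roll)).
In Python, from workcell import bot, viewer gives the robot as it stands.
- The arm moves only by the shell command python3 -m creep 'ROWS' [FORCE]. ROWS is JSON, a list of rows, each an object of numbers: "rx", "ry", "rz": the turn, a rotation vector about the tool's x, y, z in degrees; "tx", "ty", "tz": the shift along the tool's x, y, z in mm; "hand": the closure, from -1 (fully open) to 1 (shut), so that 0 is half open. In form: [{"rx": .., "ry": .., "rz": .., "tx": .., "ty": .., "tz": .., "hand": ..}, ...]. A call has 1 to 8 rows; each row is the pose to reach, as a shift and turn from the pose commanded when the call began, along the tool's axes at that moment; what a row does not reach only later rows make up. A row lasts 1/10 s, in which the tool goes at most 50 mm and 8.59 degrees, less where a joint would pass 70% of its speed; a pose out of reach is approached as far as the arm can. A call with a gripper value outside its range is refused whole. The fingers move at their own pace and stop on an object; FORCE is the grip in N (left out, the last holds). Time passes only in rows, so rows that repeat a pose let the fingers close. It gives the time, the measured TCP pose, the force and the opening at its end, in the units of the state.
- bot.observe(): the state, without advancing time (a new reading comes with each control period).
- viewer.grab_frame(name): name is "scene" or "top" or "wrist"; returns a dict with "pixels" (420x560x3 uint8, blue, green, red), "vertical_fov" (degrees; the focal length in pixels is half the picture's height over the tangent of half this angle, whatever the lens; pixels are square), "cx", "cy" (the principal point, pixels), "distortion" ([k1, k2, p1, p2, k3] as OpenCV has them; the pictures are not rectified), "rvec" (rotation vector, rad) and "tvec" (3), from world to camera coordinates, as OpenCV has them; the wrist camera has in their place "tool_from_camera" (4x4, takes a point from camera to tool coordinates, whose origin is the TCP and whose axes are the flange's). Camera axes: x right, y down, z forward; pixel columns grow to the right and rows downward; lengths in m; the calibration is good to about 2 mm. A picture is of the moment at which its call begins: read the wrist's pose just before it. There is no depth.
- bot.job_done(): hands the job in, once; it reports no verdict.
Trained networks look in a picture, given as the dict that the camera call returned (one of the last four; its "shot" number tells which), for a name from the list of things; names that differ only in an ending like _2 or _b are one class to them, and where a whole thing is asked for, a point or a joint stands for the part that bears it (a point fixed in the world has none). Each returns a list of dicts, best first, with "score" (0 to 1); they miss things now and then, are a little off and sometimes report something else, mostly with a low value. They report only what shows in the picture. A call takes as long as a camera call.
- viewer.outline_of(target, picture): "mask" (420x560 bool, what is visible of it) and "bbox" ([left, top, right, bottom] in pixels, round what is visible of it).
The state is a dict: "clock": time; "qpos": joint angles; "qd": joint speeds; "joint_efforts": joint torques, N m; "position": TCP position; "tool_rot": TCP orientation; "force": force on the tool from outside, world axes, zero at the start; "moment": the same for the moment, N m; "grip_width": finger opening in m.
Only numpy, scipy, OpenCV 4.12 (cv2) and the standard library are available. Lean on these libraries where they do the work, as an engineer would, in place of code of your own. Each camera call takes 0.05 s, during which the arm holds its last target.

TASK

Take the T-handle probe from its forked rest and check the insole test board: with the probe's tip, gently press the heel pad, then the big-toe-side (medium) ball pad, then the little-toe-side (smallest) ball pad, each at least halfway down and off again. Lay the probe back in the forks of its rest as it was and let go, then push the lever of the counter all the way over to its stop and let it spring back, leaving the bowl, cup and sanding block where they are.

Things in the scene. Friction and masses are not known exactly. Their poses are not given: they have to be found in the camera images.
- board: insole test board, fixed: grey board 250 x 130 x 18 mm, dark sole-shaped insole 6 mm thick on it, three round white sprung pads in aluminium collars. Origin: centre of its underside. x runs from the heel to the toes, y to the big-toe side, z up. Pad centres (x, y), mm: heel (-78, 0), big-toe-side ball (48, 26), little-toe-side ball (30, -28). Keep clear of the extraction duct above (0.66 m up, from 0.51 m ahead of the robot base on)
- heel_top (a point): centre of the top of the heel pad, the largest (32 mm across) and alone at the narrow end; 37 mm above the bench, 10 mm above its collar; moves with the pad
- inner_top (a point): centre of the top of the big-toe-side ball pad (27 mm across), the farther of the two from the heel; 37 mm above the bench, 10 mm above its collar
- outer_top (a point): centre of the top of the little-toe-side ball pad (21 mm across); 37 mm above the bench, 10 mm above its collar
- heel_pad (a joint): heel pad: reads 0 at rest and grows as the pad is pushed down, 0.008 m at its stop; sprung, 1 N to start, 5 N at the stop, returns by itself; a press counts from 0.003 m
- inner_pad (a joint): big-toe-side ball pad: reads 0 at rest and grows as the pad is pushed down, 0.008 m at its stop; sprung, 1 N to start, 5 N at the stop, returns by itself; a press counts from 0.003 m
- outer_pad (a joint): little-toe-side ball pad: reads 0 at rest and grows as the pad is pushed down, 0.008 m at its stop; sprung, 1 N to start, 5 N at the stop, returns by itself; a press counts from 0.003 m
- probe: T-handle probe, loose, about 0.16 kg: a black square-section handle 24 x 136 x 24 mm (142 mm with its end buttons) with a shank (19 mm collar, then 12 mm steel rod) going straight down from its middle to a round tip 77 mm below the handle's centre. Origin: centre of the handle. y along the handle, z up (away from the tip). It hangs by the handle in the rest, tip 25 mm above the bench; grip the handle across its 24 mm width at the middle, between the posts
- probe_tip (a point): lowest point of the probe's round tip (14 mm ball), on the shank's axis 77 mm below the handle's centre
- rest: wooden rest, fixed: base 70 x 114 x 12 mm with two posts 14 mm thick at y = -42 and +42 mm (70 mm clear between them), each topped by a fork that opens upward, about 30 mm wide at its floor and 50 mm at its mouth. The fork floors are 90 mm above the bench, the prongs end at 117 mm. Origin: centre of its underside. y runs from post to post, along the laid handle; the laid probe's origin is 102 mm above this origin, its handle along y either way round
- counter: hand counter, fixed: grey box 80 x 50 x 52 mm on a plate 100 x 64 mm, with a lever on top. Origin: centre of its underside. x is the way the lever is pushed (horizontal), z up
- lever (a joint): counter lever, hinged across y; 0 at rest (leaning 0.45 rad to -x of the counter), grows as it is pushed toward the counter's +x, stop at 0.9 (leaning 0.45 rad to +x). Sprung: about 1.5 N at its bar to start, 4.5 N at the stop; springs back by itself
- lever_tip (a point): centre of the lever's black round cross bar (18 mm thick, 62 mm wide along y), 75 mm from the hinge; 128 mm above the bench at rest and at the stop, 135 mm midway
- lever_hinge (a point): hinge of the lever, on its axis, 60 mm above the bench
- bowl: bystander: green rubber bowl, 117 mm across, 60 mm high; leave alone
- sanding_block: bystander: brown sanding block 62 x 100 x 34 mm; leave alone
- cup: bystander: plaster-crusted white cup, 73 mm across, 84 mm high; leave alone

How it is judged:
By the outcome, as a careful person would: the job done as asked, in the order asked, and still so for the second after the job is handed in, with the robot touching nothing.
It also fails if it takes over 61 s, if anything falls off the work surface, if the arm or the gripper's body presses on something with over 40 N, if the wrist force passes 120 N, or if a joint passes its speed limit or range.

## Working session

There is one attempt and no reset: what is moved stays moved. The work goes in short steps, Python scripts to look and compute and a shell command to move; the robot and the scene stay as the last step left them, time stands still between calls to the robot, and variables do not carry over. Pictures are saved under pics/ and viewed, and the job is handed in when it is done.

```bash
ls; mkdir -p pics
python3 - <<'E'
from workcell import bot, viewer
import cv2
print(bot.observe())
for n in ("scene","top","wrist"):
    f=viewer.grab_frame(n); cv2.imwrite(f"pics/{n}0.png",f["pixels"]); print(n,{k:v for k,v in f.items() if k!="pixels"})
E
```

```text
pics
{'clock': 0.0, 'qpos': array([-1.39020809,  0.52202895, -0.0363259 ,  1.60001982,  0.02119724,
        1.02109644, -0.11279572]), 'qd': array([-0.00019093, -0.00049336,  0.000683  , -0.00162525,  0.00103093,
       -0.00246996,  0.00177329]), 'joint_efforts': array([-1.65632202e-03, -9.27128720e+01,  1.97918482e+00, -3.69918036e+01,
        1.78196415e-02,  8.34356382e-03,  5.07372670e-05]), 'position': array([0.15505537, 0.60510216, 0.23071221]), 'tool_rot': array([-3.14042790e+00,  8.22643026e-05,  2.89079624e+00]), 'force': array([-0.3196309 ,  0.11310262,  0.33801093]), 'moment': array([ 0.02372735, -0.02356023, -0.00845609]), 'grip_width': 0.08520011245704252}
scene {'vertical_fov': 44.36744458855345, 'cx': 281.71325324094914, 'cy': 209.15360538618683, 'distortion': array([0.00959346, 0.        , 0.        , 0.        , 0.        ]), 'rvec': array([ 2.16459463, -0.45433339,  0.23999322]), 'tvec': array([-0.5399305 ,  0.09010535,  1.50240527]), 'shot': 1}
top {'vertical_fov': 48.53419411185668, 'cx': 284.35114672234965, 'cy': 205.8457480448613, 'distortion': array([-0.07127502,  0.        ,  0.        ,  0.        ,  0.        ]), 'rvec': array([ 2.13373404, -2.17989881,  0.14752954]), 'tvec': array([-0.19146376,  0.52871758,  1.17077598]), 'shot': 2}
wrist {'vertical_fov': 68.1858214971938, 'cx': 283.426457353334, 'cy': 209.05130450578102, 'distortion': array([-0.01637625,  0.        ,  0.        ,  0.        ,  0.        ]), 'tool_from_camera': array([[-3.77244135e-05, -9.47236280e-01, -3.20536157e-01,
         8.23171947e-02],
       [ 9.99999954e-01,  6.09176179e-05, -2.97713027e-04,
        -6.48120635e-04],
       [ 3.01530879e-04, -3.20536153e-01,  9.47236234e-01,
        -1.42901533e-01],
       [ 0.00000000e+00,  0.00000000e+00,  0.00000000e+00,
         1.00000000e+00]]), 'shot': 3}
```

View pics/scene0.png

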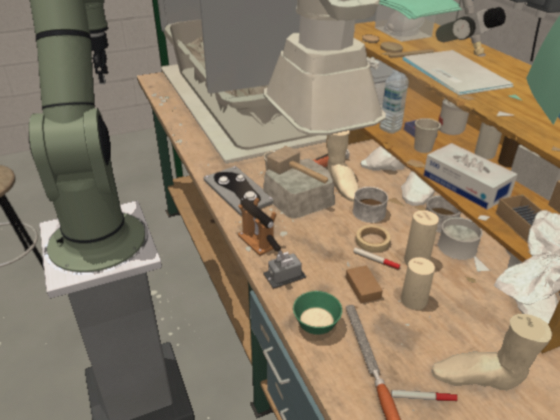

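View pics/top0.png

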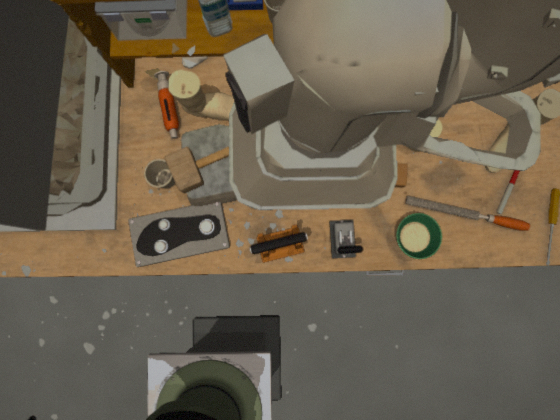

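View pics/wrist0.png

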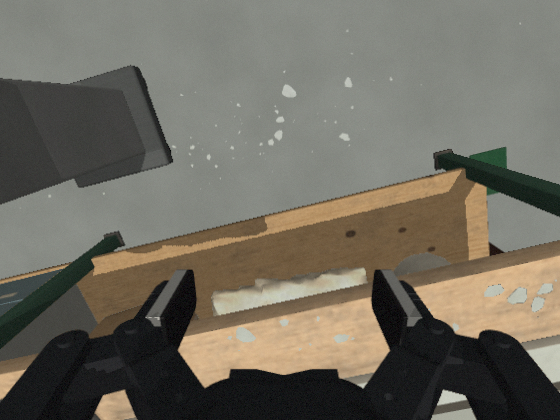

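```bash
cat > h.py <<'E'
import numpy as np, cv2
from scipy.spatial.transform import Rotation as R
from workcell import bot, viewer
def K(f):
    h=f["pixels"].shape[0]; fl=h/2/np.tan(np.radians(f["vertical_fov"])/2)
    return np.array([[fl,0,f["cx"]],[0,fl,f["cy"]],[0,0,1.]])
def ext(f,st=None):
    if "rvec" in f: return cv2.Rodrigues(np.array(f["rvec"]))[0],np.array(f["tvec"],float)
    T=np.eye(4); T[:3,:3]=R.from_euler("xyz",st["tool_rot"]).as_matrix(); T[:3,3]=st["position"]
    M=np.linalg.inv(T@f["tool_from_camera"]); return M[:3,:3],M[:3,3]
def proj(f,P,st=None):
    r,t=ext(f,st); return cv2.projectPoints(np.atleast_2d(np.array(P,float)),r,t,K(f),np.array(f["distortion"]))[0][:,0]
def ray(f,uv,st=None):
    r,t=ext(f,st); n=cv2.undistortPoints(np.array([[uv]],float),K(f),np.array(f["distortion"]))[0,0]
    return -r.T@t, r.T@np.array([n[0],n[1],1])
def at_z(f,uv,z,st=None):
    o,d=ray(f,uv,st); return o+d*(z-o[2])/d[2]
def grab(n,fn=None):
    st=bot.observe(); f=viewer.grab_frame(n)
    if fn: cv2.imwrite("pics/"+fn,f["pixels"])
    return st,f
E
python3 - <<'E'
from h import *
import pickle
fr={}
for n in ("top","scene"):
    st,f=grab(n); d={}
    o=-ext(f)[0].T@ext(f)[1]; print(n,"cam",o)
    vis=f["pixels"].copy()
    for t,z in (("board",.018),("heel_pad",.037),("inner_pad",.037),("outer_pad",.037),("heel_top",.037),("probe",.102),("rest",.1),("counter",.05),("lever",.128),("bowl",.05),("cup",.08),("sanding_block",.034)):
        r=viewer.outline_of(t,f)
        for x in r[:2]:
            m=x["mask"].astype(np.uint8); ys,xs=np.nonzero(m)
            if len(xs)==0: continue
            c=(xs.mean(),ys.mean()); print(t,round(x["score"],2),np.round(c,1),x["bbox"],np.round(at_z(f,c,z),3))
        if r: 
            d[t]=r[0]["mask"]
            cs,_=cv2.findContours(r[0]["mask"].astype(np.uint8),0,1); cv2.drawContours(vis,cs,-1,(0,0,255),1); cv2.putText(vis,t,tuple(int(v) for v in r[0]["bbox"][:2]),0,.4,(255,0,255),1)
    cv2.imwrite(f"pics/{n}1.png",vis); fr[n]=(f,d)
pickle.dump(fr,open("fr.pkl","wb")); print(bot.observe()["clock"])
E
```

```text
top cam [ 0.36791776 -0.1934891   1.23049402]
board 0.69 [178.  233.2] [127.1, 202.5, 230.0, 265.6] [0.461 0.077 0.018]
inner_pad 0.41 [160.5 245.7] [156.4, 240.5, 168.8, 253.9] [0.428 0.117 0.037]
outer_pad 0.43 [163.3 223.7] [161.1, 219.5, 171.8, 227.6] [0.484 0.111 0.037]
probe 0.67 [278.8 242.1] [247.2, 232.1, 307.1, 252.0] [ 0.428 -0.187  0.102]
rest 0.63 [280.3 245. ] [254.0, 227.5, 307.0, 262.9] [ 0.421 -0.19   0.1  ]
counter 0.86 [343.5 238.7] [331.3, 215.1, 362.7, 261.0] [ 0.435 -0.351  0.05 ]
lever 0.52 [349.  247.6] [334.6, 237.3, 364.6, 254.1] [ 0.41  -0.353  0.128]
bowl 0.91 [418.9 235.7] [396.1, 213.1, 441.9, 260.7] [ 0.438 -0.545  0.05 ]
cup 0.82 [158.4 173.7] [144.2, 156.7, 177.7, 188.3] [0.607 0.114 0.08 ]
sanding_block 0.54 [401.2 174.8] [395.0, 163.0, 409.8, 189.3] [ 0.601 -0.512  0.034]
sanding_block 0.43 [343.3 238.8] [331.5, 213.7, 363.9, 259.5] [ 0.436 -0.353  0.034]
scene cam [ 0.01755516 -1.27697413  0.96223406]
board 0.62 [236.3 188.1] [203.5, 167.7, 273.7, 215.9] [0.458 0.07  0.018]
board 0.62 [255.1 232.6] [236.9, 196.8, 273.1, 252.8] [ 0.429 -0.173  0.018
[... 392 characters left out ...]
2]
probe 0.42 [265.7 155.8] [265.4, 154.7, 267.7, 158.3] [0.573 0.092 0.102]
rest 0.61 [255.1 232.1] [237.4, 199.9, 274.8, 253.2] [ 0.394 -0.266  0.1  ]
counter 0.71 [282.6 267.1] [263.0, 231.1, 304.6, 290.0] [ 0.428 -0.372  0.05 ]
counter 0.52 [257.1 214.1] [240.3, 197.4, 272.7, 237.7] [ 0.452 -0.131  0.05 ]
lever 0.71 [275.8 246.9] [266.2, 237.5, 286.9, 260.6] [ 0.407 -0.375  0.128]
bowl 0.65 [316.8 311.8] [292.3, 291.1, 342.1, 336.5] [ 0.439 -0.545  0.05 ]
cup 0.62 [266.9 157.9] [264.8, 150.6, 271.8, 168.9] [0.585 0.112 0.08 ]
cup 0.48 [249.4 195. ] [244.6, 192.2, 255.0, 199.0] [ 0.452 -0.07   0.08 ]
sanding_block 0.92 [363.1 284.5] [347.8, 264.0, 385.8, 305.9] [ 0.597 -0.497  0.034]
1.45
```

Run:
```python
import pickle,cv2,numpy as np
fr=pickle.load(open("fr.pkl","rb"))
f=fr["top"][0]["pixels"]; cv2.imwrite("pics/tc.png",cv2.resize(f[200:270,120:240],None,fx=6.6,fy=6.6,interpolation=2))
cv2.imwrite("pics/tc2.png",cv2.resize(f[210:270,240:370],None,fx=6.1,fy=6.1,interpolation=2))
f=fr["scene"][0]["pixels"]; cv2.imwrite("pics/sc.png",cv2.resize(f[160:300,190:320],None,fx=4.2,fy=4.2,interpolation=2))
```

```text
(no output)
```

View pics/tc.png

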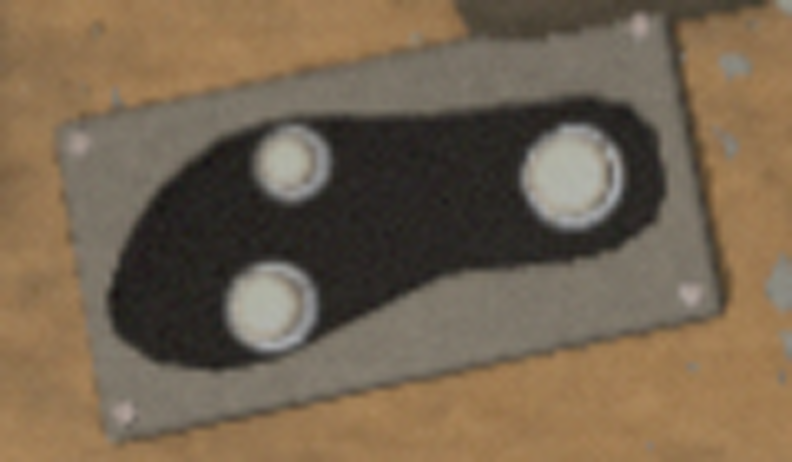

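View pics/tc2.png

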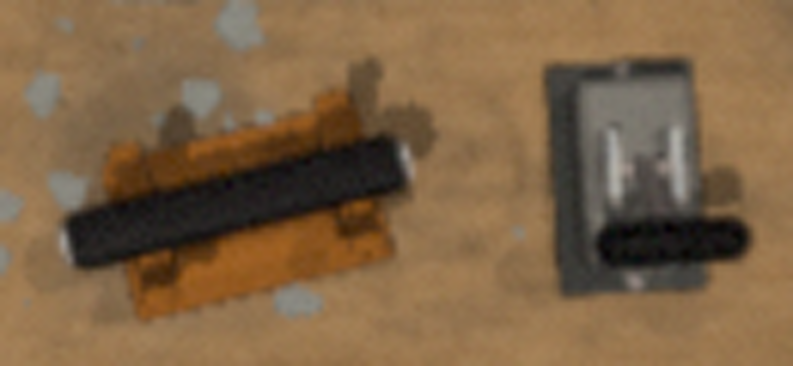

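View pics/sc.png

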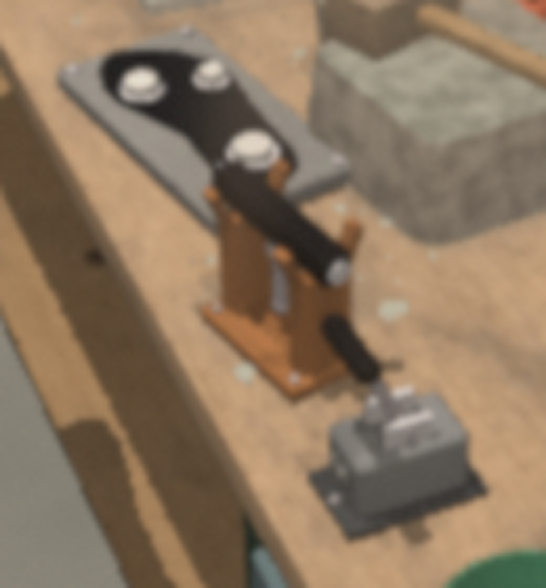

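Run:
```python
import pickle
from h import *
fr=pickle.load(open("fr.pkl","rb"))
f=fr["top"][0]; g=cv2.cvtColor(f["pixels"],6)
def c(u,v,ox,oy,s): return np.array([(u+.5)/s-.5+ox,(v+.5)/s-.5+oy])
pads={}
for n,(u,v) in dict(heel=(567,176),outer=(288,160),inner=(267,305)).items():
    p=at_z(f,c(u,v,120,200,6.6),.037); pads[n]=p; print(n,p.round(4))
cs=[at_z(f,c(u,v,120,200,6.6),.018) for u,v in ((58,128),(668,15),(722,308),(118,438))]
print("corners",np.round(cs,3), np.mean(cs,0))
loc=dict(heel=(-78,0),inner=(48,26),outer=(30,-28))
A=np.array([loc[k] for k in loc])/1e3; B=np.array([pads[k][:2] for k in loc])
a=A-A.mean(0); b=B-B.mean(0); th=np.arctan2((a[:,0]*b[:,1]-a[:,1]*b[:,0]).sum(),(a*b).sum())
Rm=np.array([[np.cos(th),-np.sin(th)],[np.sin(th),np.cos(th)]]); t=B.mean(0)-Rm@A.mean(0)
print("board",t,np.degrees(th),(A@Rm.T+t-B)*1e3)
e=[at_z(f,c(u,v,240,210,6.1),.106) for u,v in ((68,240),(406,163))]; print("probe",np.round(e,4),np.mean(e,0),np.degrees(np.arctan2(*(e[0]-e[1])[[1,0]])),np.linalg.norm(e[0]-e[1]))
e=[at_z(f,c(u,v,240,210,6.1),.128) for u,v in ((597,243),(751,240))]; print("lever",np.round(e,4),np.mean(e,0),np.degrees(np.arctan2(*(e[0]-e[1])[[1,0]])),np.linalg.norm(e[0]-e[1]))
st=bot.observe(); print(R.from_euler("xyz",st["tool_rot"]).as_matrix().round(3))
```

```text
heel [0.4756 0.0013 0.037 ]
outer [0.4841 0.1108 0.037 ]
inner [0.4276 0.1185 0.037 ]
corners [[ 0.501  0.208  0.018]
 [ 0.541 -0.036  0.018]
 [ 0.424 -0.057  0.018]
 [ 0.377  0.182  0.018]] [0.46064759 0.07452404 0.018     ]
board [0.46176242 0.07676782] 100.42771962160998 [[ 0.28242029 -1.24281726]
 [-0.0939541   0.74697603]
 [-0.18846619  0.49584124]]
probe [[ 0.4123 -0.119   0.106 ]
 [ 0.4399 -0.2532  0.106 ]] [ 0.4261211  -0.18609952  0.106     ] 101.60405562982545 0.13699516462616151
lever [[ 0.4058 -0.3252  0.128 ]
 [ 0.4056 -0.3852  0.128 ]] [ 0.40572543 -0.35518657  0.128     ] 89.76749150906686 0.059943017228771864
[[-0.969  0.248 -0.   ]
 [ 0.248  0.969  0.   ]
 [ 0.    -0.    -1.   ]]
```

Run:
```python
import pickle
from h import *
fr=pickle.load(open("fr.pkl","rb"))
f=fr["top"][0]; s=fr["scene"][0]
for z in (0,.2,.4,.66,.8): print(z,[at_z(f,p,z).round(2)[:2].tolist() for p in ((68,228),(78,10),(230,200),(398,170),(2,228))],[at_z(s,p,z).round(2)[:2].tolist() for p in ((205,90),(300,75),(270,125),(380,115))])
print(proj(s,[[.155,.605,.231],[0,0,0],[.3,0,.6]]))
```

```text
0 [[0.48, 0.38], [1.11, 0.38], [0.55, -0.06], [0.62, -0.51], [0.48, 0.56]] [[0.61, 0.92], [1.09, 0.91], [0.75, 0.48], [1.21, 0.38]]
0.2 [[0.46, 0.29], [0.99, 0.29], [0.52, -0.08], [0.58, -0.46], [0.47, 0.44]] [[0.49, 0.46], [0.87, 0.46], [0.6, 0.11], [0.97, 0.03]]
0.4 [[0.44, 0.19], [0.87, 0.2], [0.49, -0.1], [0.54, -0.41], [0.45, 0.32]] [[0.36, 0.01], [0.65, 0.0], [0.45, -0.25], [0.72, -0.31]]
0.66 [[0.42, 0.07], [0.71, 0.07], [0.45, -0.13], [0.49, -0.34], [0.42, 0.16]] [[0.2, -0.59], [0.36, -0.59], [0.25, -0.73], [0.39, -0.76]]
0.8 [[0.41, 0.01], [0.63, 0.01], [0.43, -0.15], [0.46, -0.31], [0.41, 0.07]] [[0.12, -0.91], [0.2, -0.91], [0.14, -0.98], [0.22, -1.0]]
[[104.00893871  81.73920845]
 [ 96.39549808 240.08003435]
 [173.54801604  17.0471704 ]]
```

Run:
```python
import pickle
from h import *
fr=pickle.load(open("fr.pkl","rb"))
f=fr["top"][0]; s=fr["scene"][0]
for z in (.25,.3,.35,.4,.5,.66):
    P=[at_z(f,p,z) for p in ((232,198),(246,208),(385,208),(397,180),(232,120))]
    print(z,np.round(P,2)[:,:2].tolist(),proj(s,P).round(0).tolist())
p=s["pixels"]; cv2.imwrite("pics/sc2.png",cv2.resize(p[0:170,170:420],None,fx=3.2,fy=3.2,interpolation=2))
```

```text
0.25 [[0.52, -0.09], [0.49, -0.12], [0.49, -0.42], [0.55, -0.44], [0.69, -0.09]] [[271.0, 144.0], [268.0, 151.0], [314.0, 209.0], [342.0, 209.0], [325.0, 133.0]]
0.3 [[0.51, -0.1], [0.49, -0.12], [0.48, -0.4], [0.54, -0.43], [0.67, -0.1]] [[269.0, 130.0], [266.0, 136.0], [310.0, 189.0], [338.0, 190.0], [322.0, 119.0]]
0.35 [[0.5, -0.1], [0.48, -0.13], [0.48, -0.39], [0.53, -0.42], [0.65, -0.1]] [[267.0, 114.0], [264.0, 120.0], [306.0, 169.0], [333.0, 169.0], [318.0, 105.0]]
0.4 [[0.49, -0.11], [0.47, -0.13], [0.47, -0.38], [0.52, -0.41], [0.64, -0.11]] [[265.0, 98.0], [262.0, 103.0], [302.0, 148.0], [328.0, 148.0], [315.0, 90.0]]
0.5 [[0.48, -0.12], [0.46, -0.14], [0.46, -0.36], [0.5, -0.38], [0.61, -0.12]] [[261.0, 63.0], [258.0, 67.0], [294.0, 103.0], [318.0, 103.0], [307.0, 56.0]]
0.66 [[0.45, -0.13], [0.44, -0.15], [0.44, -0.32], [0.47, -0.34], [0.55, -0.13]] [[252.0, -2.0], [250.0, 0.0], [279.0, 22.0], [299.0, 22.0], [293.0, -6.0]]
```

View pics/sc2.png

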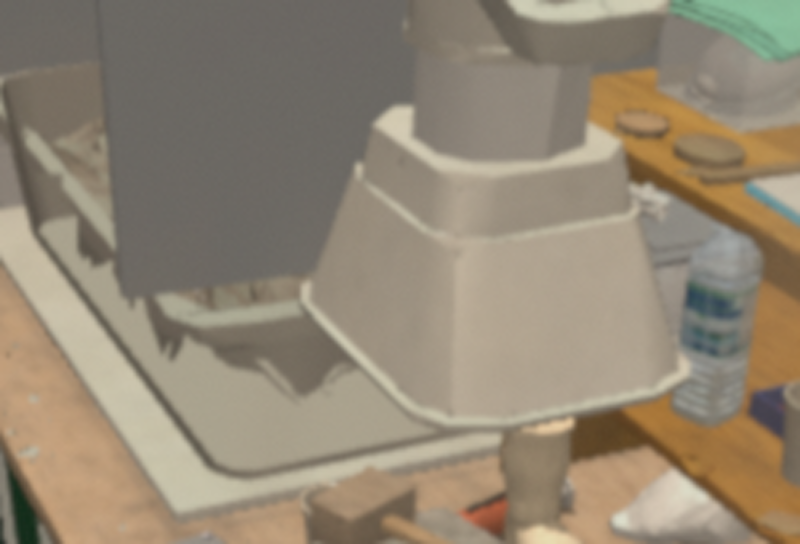

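Run:
```python
import pickle
from h import *
fr=pickle.load(open("fr.pkl","rb"))
p=fr["top"][0]["pixels"]; cv2.imwrite("pics/tc3.png",cv2.resize(p[0:225,200:460],None,fx=2.6,fy=2.6,interpolation=2))
```

```text
(no output)
```

View pics/tc3.png

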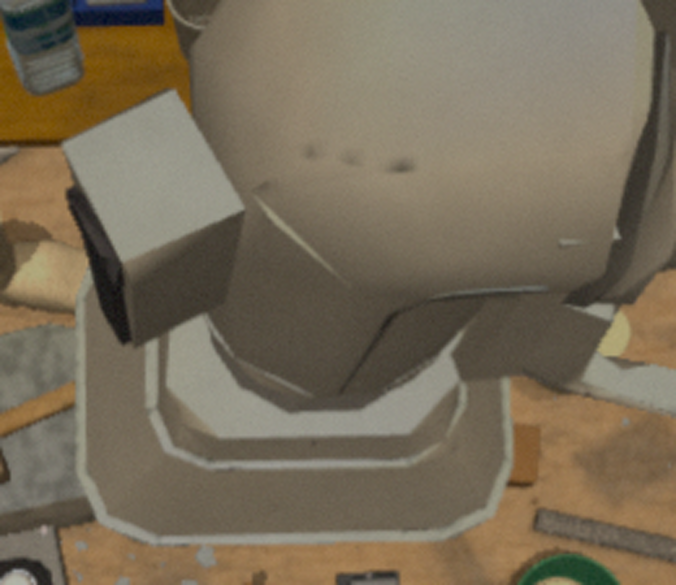

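Run:
```python
import pickle
from h import *
fr=pickle.load(open("fr.pkl","rb"))
f=fr["top"][0]; s=fr["scene"][0]
def tri(a,b):
    o1,d1=ray(f,a);o2,d2=ray(s,b)
    A=np.stack([d1,-d2],1); x=np.linalg.lstsq(A,o2-o1,rcond=None)[0]; p,q=o1+d1*x[0],o2+d2*x[1]; return ((p+q)/2).round(3),np.linalg.norm(p-q).round(3)
print(tri((375,206.5),(300,130)),tri((375,206.5),(303,132)),tri((258,207.7),(267,95)),tri((237.7,198),(264.7,90.6)), tri((395.5,179),(383,117)),tri((231,118),(265,91)))
print(tri((390,195),(317,133)))
```

```text
(array([ 0.47 , -0.358,  0.431]), np.float64(0.005)) (array([ 0.474, -0.36 ,  0.426]), np.float64(0.011)) (array([ 0.474, -0.155,  0.432]), np.float64(0.008)) (array([ 0.488, -0.118,  0.427]), np.float64(0.001)) (array([ 0.568, -0.422,  0.459]), np.float64(0.128)) (array([ 0.566, -0.093,  0.425]), np.float64(0.133))
(array([ 0.494, -0.387,  0.432]), np.float64(0.013))
```

```bash
python3 -m creep '[{"tx":-40,"ty":-50,"rz":8},{"tx":-75,"ty":-90,"rz":16},{"tx":-110,"ty":-130,"rz":24},{"tx":-140,"ty":-170,"rz":32},{"tx":-153,"ty":-214,"rz":40},{"tx":-153,"ty":-214,"rz":40}]'
python3 - <<'E'
from h import *
s=bot.observe(); print(s)
E
```

```text
{'clock': 1.45, 'qpos': array([-1.39022341,  0.52142023, -0.0363281 ,  1.59948855,  0.02116215,
        1.02107525, -0.11280706]), 'qd': array([-0.00100348, -0.00025637, -0.00190004,  0.0029887 , -0.00073168,
       -0.00069028,  0.00191035]), 'joint_efforts': array([ 2.38909097e-04, -9.26844478e+01,  1.97869778e+00, -3.70248520e+01,
        1.80385611e-02,  2.16921777e-03, -4.47323416e-06]), 'position': array([0.15509247, 0.60545385, 0.23128195]), 'tool_rot': array([-3.14158118e+00, -4.75887191e-05,  2.89077414e+00]), 'force': array([-1.00299743, -0.24930343, -0.34920832]), 'moment': array([-0.01732044,  0.0023481 , -0.02789992]), 'grip_width': 0.08513715734521693}schema error: expected keys rx, ry, rz, tx, ty, tz, hand
```

```bash
python3 -m creep '[{"rx":0,"ry":0,"rz":8,"tx":-40,"ty":-50,"tz":0,"hand":-1},{"rx":0,"ry":0,"rz":16,"tx":-75,"ty":-90,"tz":0,"hand":-1},{"rx":0,"ry":0,"rz":24,"tx":-110,"ty":-130,"tz":0,"hand":-1},{"rx":0,"ry":0,"rz":32,"tx":-140,"ty":-170,"tz":0,"hand":-1},{"rx":0,"ry":0,"rz":40,"tx":-153,"ty":-214,"tz":0,"hand":-1},{"rx":5,"ry":0,"rz":40,"tx":-153,"ty":-214,"tz":0,"hand":-1},{"rx":5,"ry":0,"rz":40,"tx":-153,"ty":-214,"tz":0,"hand":-1}]'
python3 - <<'E'
from h import *
s,f=grab("scene","s2.png"); print(s)
E
```

```text
clock: 2.15
position: [0.2511, 0.3593, 0.2317]
tool_rot: [-3.06, 0.03, 2.191]
force: [0.2, 0.6, 0.5]
grip_width: 0.0854
{'clock': 2.15, 'qpos': array([-1.22459196,  0.27398614,  0.16578518,  2.0093031 , -0.06492295,
        0.94917052, -0.40358323]), 'qd': array([-0.03301122,  0.00922111, -0.03265205, -0.00742924,  0.01054996,
       -0.09808754, -0.03588666]), 'joint_efforts': array([  2.84544423, -62.5063777 ,   5.35005525, -30.21131873,
        -0.1650705 ,   3.05881195,   0.7162072 ]), 'position': array([0.25114931, 0.35930707, 0.23168625]), 'tool_rot': array([-3.06024386,  0.02964359,  2.19125521]), 'force': array([0.1602306 , 0.57633174, 0.50396282]), 'moment': array([ 0.10861325, -0.0209843 ,  0.0108779 ]), 'grip_width': 0.08536645204554232}
```

View pics/s2.png

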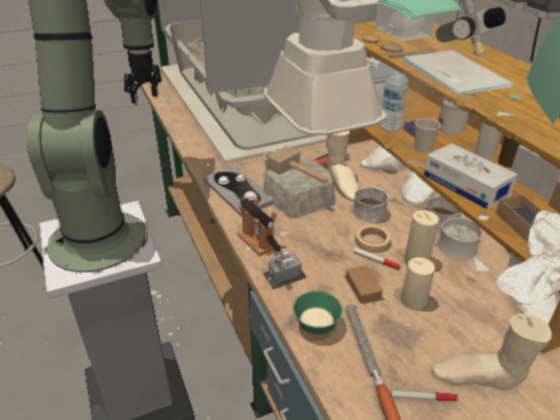

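```bash
cat > kin.py <<'E'
import numpy as np, itertools
from scipy.spatial.transform import Rotation as R
def rot(a,t): return R.from_euler(a,t).as_matrix()
def fk(q,p,s):
    h,L1,L2,d,a=p
    A=rot("z",s[0]*q[0])@rot("y",q[1]); P=np.array([0,0,h])+A@[a,0,L1]
    pts=[P]
    A=A@rot("z",s[1]*q[2])@rot("y",q[3]); P=P+A@[-a,0,L2]; pts.append(P)
    A=A@rot("z",s[2]*q[4])@rot("y",q[5]); P=P+A@[0,0,d]; pts.append(P)
    return P,A@rot("z",s[3]*q[6]),pts
E
python3 - <<'E'
from kin import *
from scipy.optimize import least_squares
O=[([-1.39022341,  0.52142023, -0.0363281 ,  1.59948855,  0.02116215,1.02107525, -0.11280706],[0.15509247, 0.60545385, 0.23128195],[-3.14158118e+00, -4.75887191e-05,  2.89077414e+00]),
([-1.22459196,  0.27398614,  0.16578518,  2.0093031 , -0.06492295,0.94917052, -0.40358323],[0.25114931, 0.35930707, 0.23168625],[-3.06024386,  0.02964359,  2.19125521])]
for s in itertools.product((1,-1),repeat=4):
    def res(p): return np.concatenate([fk(q,p,s)[0]-x for q,x,e in O])
    o=least_squares(res,[.34,.42,.4,.35,0])
    tz=[np.linalg.norm(fk(q,o.x,s)[1][:,2]-rot("xyz",e)[:,2]) for q,x,e in O]
    rel=[rot("xyz",e).T@fk(q,o.x,s)[1] for q,x,e in O]
    if o.cost<1e-4: print(s,o.x.round(4),o.cost,np.round(tz,3),[R.from_matrix(r).as_rotvec().round(3) for r in rel])
E
python3 - <<'E'
from kin import *
from scipy.optimize import least_squares
O=[([-1.39022341,  0.52142023, -0.0363281 ,  1.59948855,  0.02116215,1.02107525, -0.11280706],[0.15509247, 0.60545385, 0.23128195],[-3.14158118e+00, -4.75887191e-05,  2.89077414e+00]),
([-1.22459196,  0.27398614,  0.16578518,  2.0093031 , -0.06492295,0.94917052, -0.40358323],[0.25114931, 0.35930707, 0.23168625],[-3.06024386,  0.02964359,  2.19125521])]
out=[]
for s in itertools.product((1,-1),repeat=4):
    def res(p):
        B=rot("z",p[5]); v=[]
        for q,x,e in O:
            P,A,_=fk(q,p[:5],s); v+=list(B@P-x); v+=list(.3*((B@A)[:,2]-rot("xyz",e)[:,2]))
        return np.array(v)
    for o0 in (0,1.5,3,4.5):
        o=least_squares(res,[.34,.42,.4,.35,0,o0]); out.append((o.cost,s,o.x.round(4)))
out.sort(key=lambda t:t[0])
for t in out[:6]: print(t)
E
```

```text
(np.float64(3.090987038234056e-06), (-1, -1, -1, 1), array([-0.7763,  0.7651,  0.4474, -0.613 , -0.0989,  6.1874]))
(np.float64(3.090987038234056e-06), (-1, -1, -1, -1), array([-0.7763,  0.7651,  0.4474, -0.613 , -0.0989,  6.1874]))
(np.float64(3.0909870382340584e-06), (-1, -1, -1, 1), array([-0.7763,  0.7651,  0.4474, -0.613 , -0.0989, -0.0958]))
(np.float64(3.0909870382340584e-06), (-1, -1, -1, -1), array([-0.7763,  0.7651,  0.4474, -0.613 , -0.0989, -0.0958]))
(np.float64(3.0909870382340593e-06), (-1, -1, -1, 1), array([-0.7763,  0.7651,  0.4474, -0.613 , -0.0989, -0.0958]))
(np.float64(3.0909870382340593e-06), (-1, -1, -1, -1), array([-0.7763,  0.7651,  0.4474, -0.613 , -0.0989, -0.0958]))
```

```bash
cat >> h.py <<'E'
CMD="cmd.json"
def shift(p,yawdeg,st=None,tilt=None):
    """tool-axis shift (mm) and turn (deg) from the present pose to TCP p, pointing down, tool x at yawdeg"""
    st=st or bot.observe(); A=R.from_euler("xyz",st["tool_rot"]).as_matrix()
    d=A.T@(np.array(p)-st["position"])*1e3
    y=np.radians(yawdeg); T=np.array([[np.cos(y),np.sin(y),0],[np.sin(y),-np.cos(y),0],[0,0,-1.]])
    w=np.degrees(R.from_matrix(A.T@T).as_rotvec()); return d.round(1),w.round(2)
def log():
    import json
    s=bot.observe(); open("q.jsonl","a").write(json.dumps([list(s["qpos"]),list(s["position"]),list(s["tool_rot"])])+"\n")
E
cat > q.jsonl <<'E'
[[-1.39022341,  0.52142023, -0.0363281 ,  1.59948855,  0.02116215,1.02107525, -0.11280706],[0.15509247, 0.60545385, 0.23128195],[-3.14158118e+00, -4.75887191e-05,  2.89077414e+00]]
[[-1.22459196,  0.27398614,  0.16578518,  2.0093031 , -0.06492295,0.94917052, -0.40358323],[0.25114931, 0.35930707, 0.23168625],[-3.06024386,  0.02964359,  2.19125521]]
E
python3 -c "
from h import *
print(shift([.38,.13,.23],101.6))"
```

```text
(array([-262.7,  -28.7,   11.2]), array([-4.1 ,  2.56, 23.96]))
```

```bash
python3 -m creep '[{"rx":-2,"ry":1,"rz":6,"tx":-45,"ty":2,"tz":2,"hand":-1},{"rx":-4,"ry":2.5,"rz":12,"tx":-92,"ty":3,"tz":4,"hand":-1},{"rx":-4.1,"ry":2.6,"rz":18,"tx":-140,"ty":2,"tz":6,"hand":-1},{"rx":-4.1,"ry":2.6,"rz":24,"tx":-188,"ty":-5,"tz":8,"hand":-1},{"rx":-4.1,"ry":2.6,"rz":24,"tx":-235,"ty":-18,"tz":10,"hand":-1},{"rx":-4.1,"ry":2.6,"rz":24,"tx":-263,"ty":-29,"tz":11,"hand":-1},{"rx":-4.1,"ry":2.6,"rz":24,"tx":-263,"ty":-29,"tz":11,"hand":-1}]'
python3 - <<'E'
from h import *
log(); s,f=grab("scene","s3.png"); st,w=grab("wrist","w3.png"); print(s["qpos"].round(3),s["position"],s["tool_rot"])
E
```

```text
clock: 2.9
position: [0.3809, 0.1269, 0.2306]
tool_rot: [3.14, 0.001, 1.77]
force: [-1.7, 1.9, -0.3]
grip_width: 0.0852
[-0.833  0.171  0.413  2.165 -0.092  0.821 -0.163] [0.38085564 0.12687662 0.23057062] [3.14017892e+00 6.93852825e-04 1.76989742e+00]
```

View pics/s3.png

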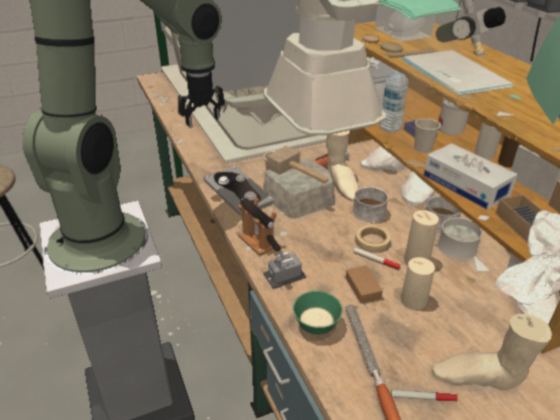

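View pics/w3.png

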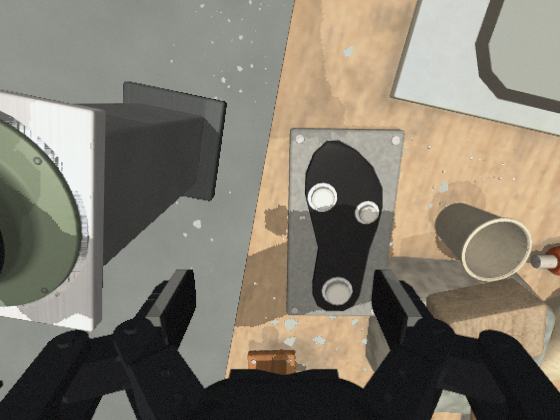

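Run:
```python
from h import *
s=bot.observe(); f=viewer.grab_frame("scene"); w=viewer.grab_frame("wrist")
x,y=s["position"][:2]
for z in (.23,.3,.4,.5,.55,.6,.65): print(z,proj(f,[[x,y,z],[x+.06,y,z]]).round(0).tolist())
g=cv2.cvtColor(w["pixels"],6)
cv2.imwrite("pics/w3c.png",cv2.resize(w["pixels"][120:330,270:420],None,fx=2.8,fy=2.8,interpolation=2))
cv2.imwrite("pics/s3c.png",cv2.resize(f["pixels"][0:130,100:270],None,fx=4.4,fy=4.4,interpolation=2))
for t in ("heel_top","inner_top","outer_top","heel_pad","inner_pad","outer_pad","board"):
    for r in viewer.outline_of(t,w)[:2]:
        ys,xs=np.nonzero(r["mask"]); c=(xs.mean(),ys.mean()); print(t,round(r["score"],2),np.round(c,1),r["bbox"],at_z(w,c,.037 if t!="board" else .018,s).round(4))
```

```text
0.23 [[203.0, 126.0], [221.0, 123.0]]
0.3 [[201.0, 105.0], [220.0, 102.0]]
0.4 [[198.0, 73.0], [218.0, 70.0]]
0.5 [[194.0, 38.0], [215.0, 36.0]]
0.55 [[193.0, 20.0], [214.0, 18.0]]
0.6 [[191.0, 1.0], [213.0, -2.0]]
0.65 [[189.0, -20.0], [211.0, -22.0]]
heel_top 0.82 [337.6 293.5] [325.7, 282.0, 349.4, 303.9] [0.4762 0.0018 0.037 ]
inner_top 0.67 [322.8 200.1] [309.2, 193.1, 334.1, 212.2] [0.4281 0.1179 0.037 ]
outer_top 0.52 [368.3 215.7] [358.3, 206.6, 379.0, 224.0] [0.4841 0.1102 0.037 ]
heel_pad 0.74 [337.4 293.2] [322.3, 281.0, 354.8, 304.5] [0.4758 0.0022 0.037 ]
inner_pad 0.67 [323.3 200. ] [311.2, 187.5, 336.6, 211.4] [0.4286 0.1181 0.037 ]
outer_pad 0.61 [368.3 215.7] [356.0, 207.0, 377.5, 225.1] [0.4841 0.1102 0.037 ]
board 0.65 [339.6 218. ] [286.4, 130.1, 404.3, 315.7] [0.4574 0.0946 0.018 ]
```

View pics/w3c.png

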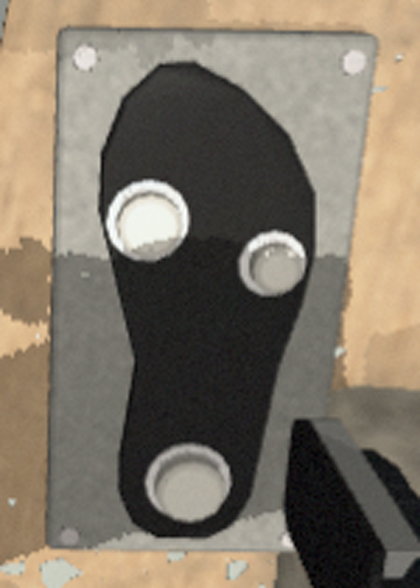

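View pics/s3c.png

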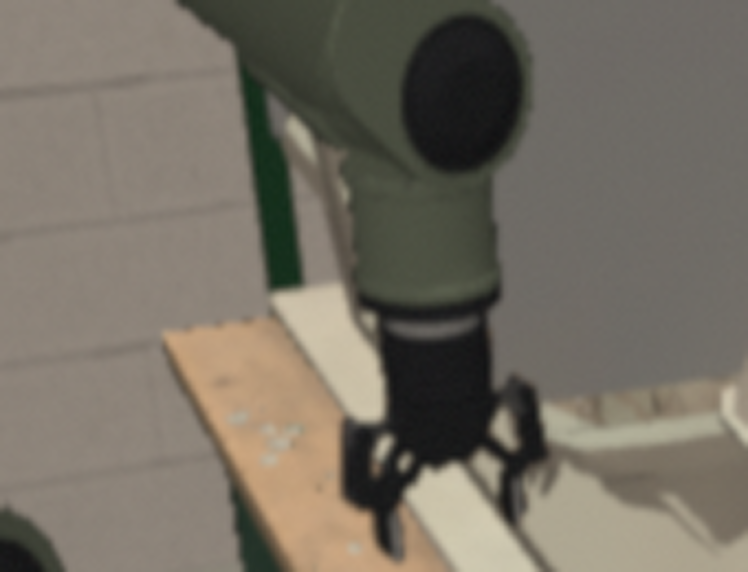

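Run:
```python
from kin import *
import json
from scipy.optimize import least_squares
O=[json.loads(l) for l in open("q.jsonl")]
for mode in (0,1,2,3):
    s=(-1,-1,-1,-1)
    def full(p):
        p=list(p)
        if mode==0: return [p[0],p[1],p[2],p[3],0,0,0,0]
        if mode==1: return [p[0],p[1],p[2],p[3],p[4],0,0,0]
        if mode==2: return [p[0],p[1],p[2],p[3],0,0,p[6],p[7]]
        return p
    def res(p):
        p=full(p); B=rot("z",p[5]); v=[]
        for q,x,e in O:
            P,A,_=fk(q,p[:5],s); v+=list(B@P+[p[6],p[7],0]-x); v+=list(.3*((B@A)[:,2]-rot("xyz",e)[:,2]))
        return np.array(v)+0
    o=least_squares(lambda p: np.concatenate([res(p),[.05*(p[3]-.32)]]),[.34,.42,.4,.32,0,0,0,0])
    print(mode,o.x.round(4),o.cost,(res(o.x)*1e3).round(1).reshape(-1,6))
```

```text
0 [0.4524 0.4217 0.4693 0.3274 0.     0.     0.     0.    ] 0.0046993078642149026 [[-62.3  -2.5  14.2   0.   -0.   -0. ]
 [-43.9  29.7  -4.7  -0.   -0.    0. ]
 [-10.4  47.7  -9.5  -0.    0.   -0. ]]
1 [ 0.396   0.46    0.565   0.2195 -0.0604  0.      0.      0.    ] 0.003696400867428247 [[-62.7  14.6  27.5   0.   -0.   -0. ]
 [-34.4  19.3  -8.4  -0.   -0.    0. ]
 [-16.9  13.6 -19.1  -0.    0.   -0. ]]
2 [ 0.0505  0.661   0.3928  0.1971  0.8816 -1.892   0.0437 -0.0528] 0.00017184034994462775 [[ -6.2  -2.7 -10.    0.   -0.   -0. ]
 [ -1.9  -2.7   3.3  -0.   -0.    0. ]
 [  8.1   5.3   6.7  -0.    0.   -0. ]]
3 [ 0.1976  0.5881  0.4356  0.2441 -0.0113 -0.0536  0.0212 -0.0285] 1.3465000446427846e-05 [[ 1.2  0.4  0.5  0.   0.  -0. ]
 [-2.4 -0.9  0.  -1.1  0.8  0. ]
 [ 1.3  0.5 -0.5 -0.  -0.   0. ]]
```

```bash
cat > kf.py <<'E'
from kin import *
import json
def mats(q):
    A1=rot("z",-q[0])@rot("y",q[1]); A2=A1@rot("z",-q[2])@rot("y",q[3]); A3=A2@rot("z",-q[4])@rot("y",q[5]); return A1,A2,A3
def fit(verbose=1,prior=(.34,.0,.42,.06,.42,.06,.32)):
    O=[json.loads(l) for l in open("q.jsonl")]
    M=[];y=[]
    for q,x,e in O:
        A1,A2,A3=mats(q)
        M.append(np.stack([[0,0,1],A1[:,0],A1[:,2],A1[:,1],A2[:,2],A2[:,1],A3[:,2]],1)); y.append(x)
    M=np.concatenate(M); y=np.concatenate(y); w=.02
    p=np.linalg.lstsq(np.vstack([M,w*np.eye(7)]),np.concatenate([y,w*np.array(prior)]),rcond=None)[0]
    if verbose: print("h a L1 b1 L2 b2 d",p.round(4),((M@p-y)*1e3).round(1))
    return p
def wrist(q,p):
    A1,A2,A3=mats(q); e=np.array([0,0,p[0]])+A1@[p[1],p[3],p[2]]; return e, e+A2@[0,p[5],p[4]]
E
python3 -c "
from kf import *
p=fit(); import json
for l in open('q.jsonl'):
    q=json.loads(l)[0]; print(wrist(q,p))
fit(prior=(.34,.0,.42,.0,.42,.0,.32))"
```

```text
h a L1 b1 L2 b2 d [ 0.3507  0.0047  0.5148 -0.0102  0.4241 -0.0489  0.3411] [-0.2 -0.1 -0.1  0.1  0.1 -0.1  0.1 -0.1  0.2]
(array([0.0568247 , 0.25444748, 0.79475825]), array([0.1548954 , 0.60533594, 0.57232022]))
(array([0.05840341, 0.13183173, 0.84503923]), array([0.26789723, 0.38376026, 0.5714271 ]))
(array([0.06973589, 0.06148357, 0.85717694]), array([0.38042115, 0.12687383, 0.57183849]))
h a L1 b1 L2 b2 d [ 0.3507  0.0047  0.5148 -0.0102  0.424  -0.0489  0.3411] [-0.2 -0.1 -0.1  0.1  0.1 -0.1  0.1 -0.1  0.2]
```

```bash
cat >> h.py <<'E'
def toolR(yaw,lean=0,leanx=0):
    "pointing down, tool x at yaw, wrist leaned by lean deg toward tool x (about tool y); leanx about tool x"
    y=np.radians(yaw); T=np.array([[np.cos(y),np.sin(y),0],[np.sin(y),-np.cos(y),0],[0,0,-1.]])
    return T@R.from_rotvec([np.radians(leanx),-np.radians(lean),0]).as_matrix()
def go(p,T,point_behind=0.,st=None):
    "shift/turn from present pose so that the point point_behind the TCP is at p"
    st=st or bot.observe(); A=R.from_euler("xyz",st["tool_rot"]).as_matrix()
    tcp=np.array(p)+T[:,2]*point_behind
    return "tcp",tcp.round(4),"shift",(A.T@(tcp-st["position"])*1e3).round(1),"turn",np.degrees(R.from_matrix(A.T@T).as_rotvec()).round(2)
E
python3 -c "
from h import *
T=toolR(101.6,15); G=np.array([.426,-.186,.102])
print(go(G-T[:,2]*.11,T,.019)); print(bot.observe()['clock'])"
```

```text
('tcp', array([ 0.4213, -0.1629,  0.1899]), 'shift', array([-294.7,  -17.9,   40.6]), 'turn', array([ -0.07, -14.96,   0.04]))
3.45
```

```bash
python3 -m creep '[{"rx":0,"ry":-5,"rz":0,"tx":-45,"ty":0,"tz":5,"hand":-1},{"rx":0,"ry":-10,"rz":0,"tx":-90,"ty":0,"tz":10,"hand":-1},{"rx":0,"ry":-15,"rz":0,"tx":-135,"ty":-5,"tz":15,"hand":-1},{"rx":0,"ry":-15,"rz":0,"tx":-180,"ty":-10,"tz":20,"hand":-1},{"rx":0,"ry":-15,"rz":0,"tx":-225,"ty":-14,"tz":25,"hand":-1},{"rx":0,"ry":-15,"rz":0,"tx":-270,"ty":-18,"tz":35,"hand":-1},{"rx":0,"ry":-15,"rz":0,"tx":-295,"ty":-18,"tz":40,"hand":-1},{"rx":0,"ry":-15,"rz":0,"tx":-295,"ty":-18,"tz":40,"hand":-1}]'
python3 - <<'E'
from h import *
log(); s,f=grab("scene","s4.png"); st,w=grab("wrist","w4.png"); print(st["qpos"].round(3),st["position"],st["tool_rot"])
for t,z in (("probe",.114),("rest",.1),("lever",.128),("heel_pad",.037)):
    for r in viewer.outline_of(t,w)[:1]:
        ys,xs=np.nonzero(r["mask"]); c=(xs.mean(),ys.mean()); print(t,round(r["score"],2),np.round(c,1),r["bbox"],at_z(w,c,z,st).round(4))
        if t=="probe":
            b=cv2.minAreaRect(np.stack([xs,ys],1).astype(np.float32)); print(b); print([at_z(w,q,.114,st).round(4) for q in cv2.boxPoints(b)])
E
python3 -c "
from kf import *
p=fit(); print(wrist(json.loads(open('q.jsonl').readlines()[-1])[0],p))"
```

```text
clock: 4.25
position: [0.4206, -0.1667, 0.1902]
tool_rot: [-3.14, 0.263, 1.769]
force: [0.3, 1.1, 0.0]
grip_width: 0.0857
[-0.414  0.311  0.574  2.204  0.147  0.595  0.211] [ 0.42069047 -0.16499492  0.19031794] [-3.1395378   0.2628161   1.77053773]
probe 0.93 [285.8 197.9] [265.0, 122.8, 301.9, 279.7] [ 0.4228 -0.1678  0.114 ]
((284.5, 201.0), (158.0, 35.0), 90.0)
[array([ 0.3998, -0.115 ,  0.114 ]), array([ 0.4214, -0.1106,  0.114 ]), array([ 0.454 , -0.2484,  0.114 ]), array([ 0.4237, -0.2545,  0.114 ])]
rest 0.61 [286.  176.7] [238.7, 109.3, 333.9, 275.9] [ 0.421  -0.1579  0.1   ]
lever 0.71 [242.1 342.4] [223.2, 307.8, 270.1, 373.6] [ 0.4126 -0.3305  0.128 ]
heel_pad 0.31 [242.8 341.2] [223.9, 308.9, 271.9, 374.1] [ 0.4207 -0.4693  0.037 ]
h a L1 b1 L2 b2 d [ 3.217e-01  4.000e-04  5.287e-01 -2.100e-02  4.208e-01 -3.820e-02
  3.281e-01] [-0.1 -0.1 -0.   0.   0.1  0.   0.1  0.1  0.  -0.1 -0.1 -0. ]
(array([0.157299  , 0.04564523, 0.82478178]), array([ 0.40432837, -0.082898  ,  0.50697722]))
```

View pics/s4.png

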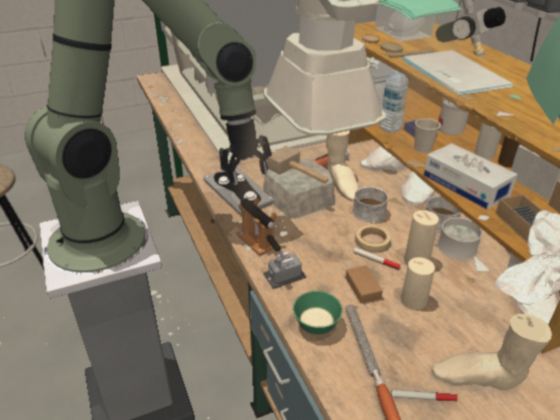

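View pics/w4.png

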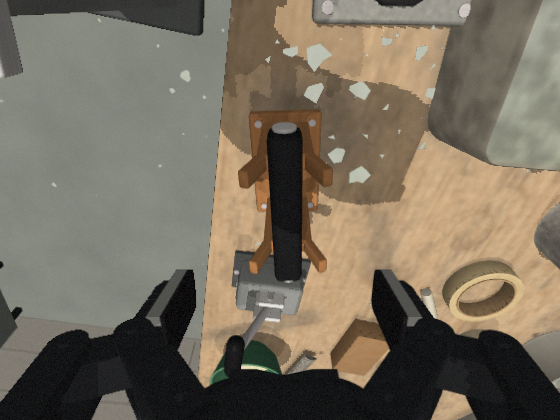

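Run:
```python
from h import *
st=bot.observe(); w=viewer.grab_frame("wrist"); 
cv2.imwrite("pics/w5.png",cv2.resize(w["pixels"][100:300,220:350],None,fx=3,fy=3,interpolation=2))
print("cam",-ext(w,st)[0].T@ext(w,st)[1], st["position"])
for c in ((284.8,135),(288.5,278),(285,125)): print(at_z(w,c,.114,st).round(4),at_z(w,c,.102,st).round(4))
a,b=at_z(w,(284.8,135),.114,st),at_z(w,(288.5,278),.114,st); print(np.degrees(np.arctan2(*(a-b)[[1,0]])),np.linalg.norm(a-b),(a+b)/2)
G=np.array([.426,-.186,.102]); e=np.array([-.201,.98,0]);n=np.array([.98,.201,0])
P=[G+.068*i*e+.012*j*n+[0,0,.012] for i,j in ((1,1),(1,-1),(-1,-1),(-1,1))]
print(proj(w,P,st).round(1))
```

```text
cam [ 0.3978594  -0.0490206   0.30731075] [ 0.42129932 -0.16263937  0.19067834]
[ 0.413  -0.1189  0.114 ] [ 0.4139 -0.1233  0.102 ]
[ 0.4429 -0.2461  0.114 ] [ 0.4457 -0.2583  0.102 ]
[ 0.4117 -0.1124  0.114 ] [ 0.4126 -0.1164  0.102 ]
103.25628083523101 0.13064820873501126 [ 0.42794473 -0.1824951   0.114     ]
[[302.2 135.5]
 [265.2 135.4]
 [269.9 282.5]
 [296.8 282.6]]
```

View pics/w5.png

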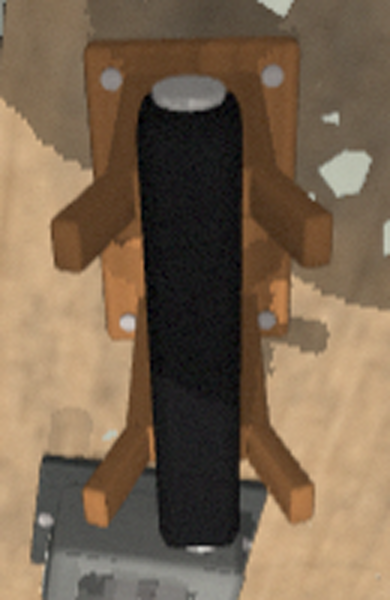

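```bash
python3 -c "
from h import *
T=toolR(102.8,15); G=np.array([.427,-.186,.102])
print(go(G,T,.019)); print(bot.observe()['clock'])"
```

```text
('tcp', array([ 0.4281, -0.1908,  0.0836]), 'shift', array([ -0.2,   1.1, 110.9]), 'turn', array([-0.35,  0.02, -1.06]))
4.6
```

```bash
python3 -m creep '[{"rx":-0.3,"ry":0,"rz":-1,"tx":0,"ty":1,"tz":30,"hand":-1},{"rx":-0.3,"ry":0,"rz":-1,"tx":0,"ty":1,"tz":60,"hand":-1},{"rx":-0.3,"ry":0,"rz":-1,"tx":0,"ty":1,"tz":85,"hand":-1},{"rx":-0.3,"ry":0,"rz":-1,"tx":0,"ty":1,"tz":100,"hand":-1},{"rx":-0.3,"ry":0,"rz":-1,"tx":0,"ty":1,"tz":110,"hand":-1},{"rx":-0.3,"ry":0,"rz":-1,"tx":0,"ty":1,"tz":110,"hand":-1},{"rx":-0.3,"ry":0,"rz":-1,"tx":0,"ty":1,"tz":110,"hand":-1}]'
python3 - <<'E'
from h import *
log(); st,w=grab("wrist","w6.png");s,f=grab("scene","s6.png"); print(st["qpos"].round(3),st["position"],st["tool_rot"],st["force"])
print(proj(w,[[.427,-.186,.114]],st))
E
```

```text
clock: 5.3
position: [0.4278, -0.1912, 0.0848]
tool_rot: [-3.141, 0.262, 1.792]
force: [0.3, 0.6, 0.6]
grip_width: 0.0852
[-0.226  0.548  0.449  2.253  0.057  0.289  0.32 ] [ 0.42783146 -0.19117653  0.08479042] [-3.14102387  0.26246951  1.79177059] [0.29463301 0.56699014 0.59325131]
[[284.3557182  309.61930493]]
```

View pics/w6.png

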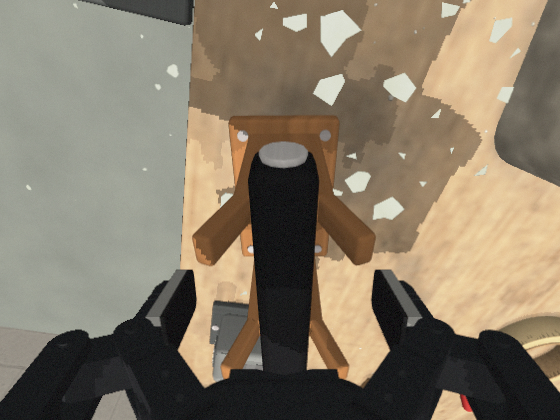

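View pics/s6.png

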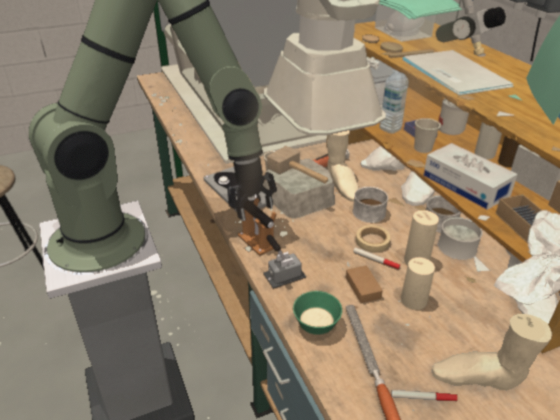

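```bash
python3 -m creep '[{"rx":0,"ry":0,"rz":0,"tx":0,"ty":0,"tz":0,"hand":1},{"rx":0,"ry":0,"rz":0,"tx":0,"ty":0,"tz":0,"hand":1},{"rx":0,"ry":0,"rz":0,"tx":0,"ty":0,"tz":0,"hand":1},{"rx":0,"ry":0,"rz":0,"tx":0,"ty":0,"tz":0,"hand":1},{"rx":0,"ry":0,"rz":0,"tx":0,"ty":0,"tz":0,"hand":1},{"rx":0,"ry":0,"rz":0,"tx":0,"ty":0,"tz":0,"hand":1}]' 60
python3 - <<'E'
from h import *
st,w=grab("wrist","w7.png");s,f=grab("top","t7.png"); print(st["position"],st["tool_rot"],st["force"],st["moment"],st["grip_width"])
E
```

```text
clock: 6.0
position: [0.4277, -0.1913, 0.0846]
tool_rot: [-3.141, 0.262, 1.792]
force: [-2.5, 2.3, 11.0]
grip_width: 0.0232
[ 0.42767263 -0.19133972  0.08455488] [-3.14100055  0.26233056  1.79150559] [-2.45767495  2.29890341 11.01774719] [0.32842333 0.50178734 0.02757941] 0.023220954308800012
```

View pics/w7.png

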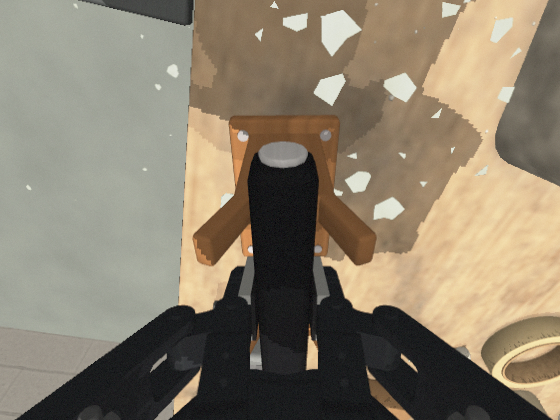

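View pics/t7.png

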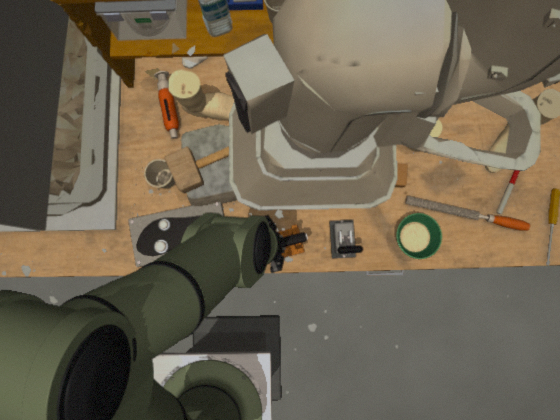

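Run:
```python
import pickle
from h import *
fr=pickle.load(open("fr.pkl","rb"))
f=fr["top"][0]; s=fr["scene"][0]
def tri(a,b):
    o1,d1=ray(f,a);o2,d2=ray(s,b)
    A=np.stack([d1,-d2],1); x=np.linalg.lstsq(A,o2-o1,rcond=None)[0]; p,q=o1+d1*x[0],o2+d2*x[1]; return ((p+q)/2).round(3),np.linalg.norm(p-q).round(3)
cv2.imwrite("pics/tp.png",cv2.resize(f["pixels"][0:250,0:140],None,fx=2.3,fy=2.3))
print(tri((66,228),(207,91)),tri((53,229),(207,91)))
```

```text
(array([0.446, 0.253, 0.286]), np.float64(0.018)) (array([0.45 , 0.286, 0.272]), np.float64(0.009))
```

View pics/tp.png

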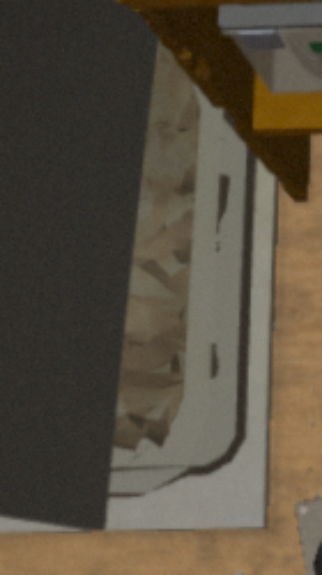

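```bash
python3 -m creep '[{"rx":0,"ry":0,"rz":0,"tx":-2.6,"ty":0,"tz":-10,"hand":1},{"rx":0,"ry":0,"rz":0,"tx":-7.8,"ty":0,"tz":-29,"hand":1},{"rx":0,"ry":0,"rz":0,"tx":-14.2,"ty":0,"tz":-53,"hand":1},{"rx":0,"ry":0,"rz":0,"tx":-21,"ty":0,"tz":-78,"hand":1},{"rx":0,"ry":0,"rz":0,"tx":-28.5,"ty":0,"tz":-106,"hand":1},{"rx":0,"ry":0,"rz":0,"tx":-28.5,"ty":0,"tz":-106,"hand":1}]'
python3 - <<'E'
from h import *
log(); st,w=grab("wrist","w8.png");s,f=grab("scene","s8.png"); st=bot.observe(); print(st["qpos"].round(3),st["position"],st["tool_rot"],st["force"],st["moment"])
P=st["position"]+[-.0007,.0053,-.0596]; print(proj(f,[P,P+[0,0,.077]]),proj(w,[P,P+[0,0,.077]],s))
cv2.imwrite("pics/s8c.png",cv2.resize(f["pixels"][80:260,170:330],None,fx=3.3,fy=3.3,interpolation=2))
E
```

```text
clock: 6.7
position: [0.4289, -0.1917, 0.1972]
tool_rot: [3.138, 0.263, 1.79]
force: [0.2, 0.4, -2.0]
grip_width: 0.0234
[-0.335  0.317  0.559  2.175  0.132  0.592  0.307] [ 0.42781759 -0.19118458  0.19453756] [3.14101406 0.26210477 1.7913441 ] [-0.29695596 -0.62320906 -2.20621939] [0.37393199 0.10032455 0.00986023]
[[255.28737215 202.58854094]
 [254.61114993 179.19285536]] [[283.39729175 199.13644983]
 [283.73637809 286.37820736]]
```

View pics/s8c.png

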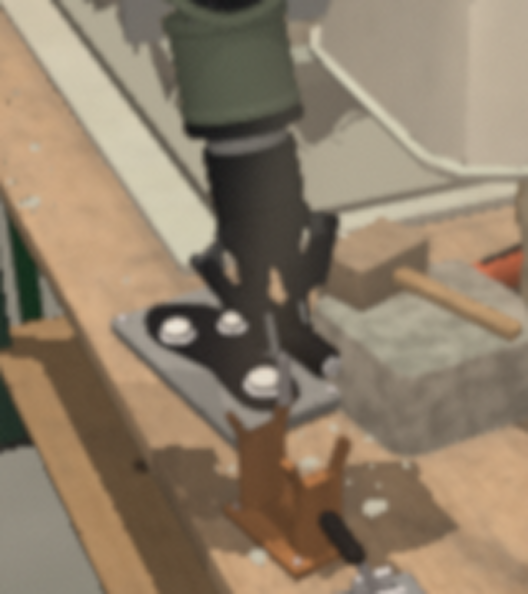

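View pics/w8.png

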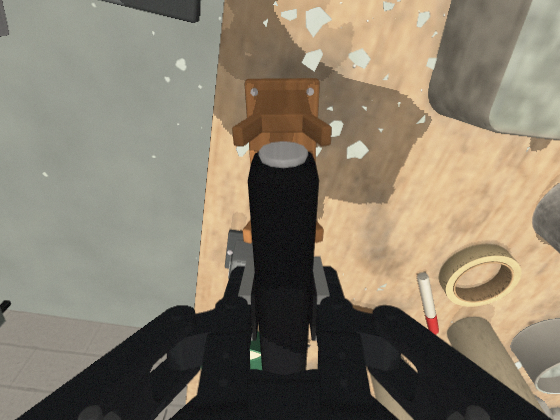

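Run:
```python
from h import *
st=bot.observe(); f=viewer.grab_frame("scene"); t=viewer.grab_frame("top")
P=st["position"]+[-.0007,.0053,-.0596]; im=f["pixels"][150:225,210:310].copy()
im=cv2.resize(im,None,fx=7,fy=7,interpolation=2)
for p in proj(f,[P,P+[0,0,.06]]): cv2.circle(im,(int((p[0]-210+.5)*7),int((p[1]-150+.5)*7)),4,(0,0,255),1)
cv2.imwrite("pics/s9.png",im)
```

```text
(no output)
```

View pics/s9.png

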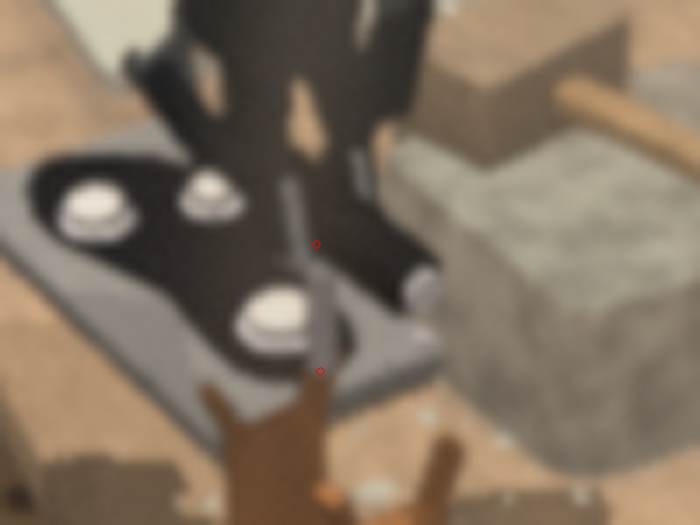

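```bash
cat >> h.py <<'E'
OFF=np.array([-.0007,.0053,-.0596])
PAD=dict(heel=np.array([.4758,.0018,.037]),inner=np.array([.4281,.1182,.037]),outer=np.array([.4841,.1106,.037]),G=np.array([.427,-.186,.025]))
def wp(*tcps):
    st=bot.observe(); A=R.from_euler("xyz",st["tool_rot"]).as_matrix()
    for t in tcps: print(np.round(t,4),(A.T@(np.array(t)-st["position"])*1e3).round(1))
    print(st["clock"],st["force"].round(1))
E
python3 -c "
from h import *
h=PAD['heel']-OFF
wp([.43,-.10,.195],[.44,-.05,.185],h+[0,0,.05],h+[0,0,.012],h+[0,0,.004],h+[0,0,-.006])"
```

```text
[ 0.43  -0.1    0.195] [ 85.1  22.7 -24.3]
[ 0.44  -0.05   0.185] [132.7  43.4 -26.8]
[ 0.4765 -0.0035  0.1466] [178.7  89.2   0.5]
[ 0.4765 -0.0035  0.1086] [188.6  89.3  37.2]
[ 0.4765 -0.0035  0.1006] [190.6  89.3  45. ]
[ 0.4765 -0.0035  0.0906] [193.2  89.3  54.6]
6.9 [-0.4  0.5 -1.2]
```

```bash
python3 -m creep '[{"rx":0,"ry":0,"rz":0,"tx":43,"ty":11,"tz":-12,"hand":1},{"rx":0,"ry":0,"rz":0,"tx":85,"ty":23,"tz":-24,"hand":1},{"rx":0,"ry":0,"rz":0,"tx":133,"ty":43,"tz":-27,"hand":1},{"rx":0,"ry":0,"rz":0,"tx":160,"ty":75,"tz":-12,"hand":1},{"rx":0,"ry":0,"rz":0,"tx":179,"ty":89,"tz":0.5,"hand":1},{"rx":0,"ry":0,"rz":0,"tx":189,"ty":89,"tz":37,"hand":1},{"rx":0,"ry":0,"rz":0,"tx":189,"ty":89,"tz":37,"hand":1},{"rx":0,"ry":0,"rz":0,"tx":189,"ty":89,"tz":37,"hand":1}]'
python3 - <<'E'
from h import *
log(); s,f=grab("scene","s10.png"); st=bot.observe(); print(st["qpos"].round(3),st["position"],st["tool_rot"],st["force"])
P=st["position"]+OFF; im=cv2.resize(f["pixels"][140:230,190:300],None,fx=6,fy=6,interpolation=2)
for p in proj(f,[P,P+[0,0,.06]]): cv2.circle(im,(int((p[0]-190+.5)*6),int((p[1]-140+.5)*6)),4,(0,0,255),1)
cv2.imwrite("pics/s10c.png",im)
h=PAD['heel']-OFF
wp(h+[0,0,.012],h+[0,0,.004],h,h+[0,0,-.006])
E
```

```text
clock: 7.7
position: [0.4758, -0.0043, 0.1092]
tool_rot: [-3.138, 0.263, 1.791]
force: [0.8, -0.2, -1.4]
grip_width: 0.0232
[-0.65   0.539  0.465  2.139  0.061  0.52  -0.076] [ 0.47647604 -0.00409663  0.11000754] [-3.1400565   0.26292614  1.79037375] [ 1.15836769  0.29122989 -1.3036056 ]
[ 0.4765 -0.0035  0.1086] [0.9 0.2 1.2]
[ 0.4765 -0.0035  0.1006] [3.  0.2 8.9]
[ 0.4765 -0.0035  0.0966] [ 4.   0.2 12.8]
[ 0.4765 -0.0035  0.0906] [ 5.6  0.2 18.6]
7.75 [ 1.2  0.3 -1.3]
```

View pics/s10c.png

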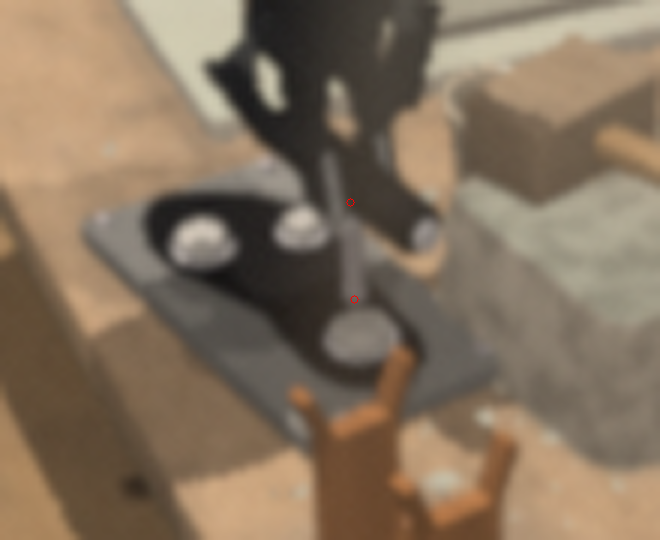

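View pics/s10.png

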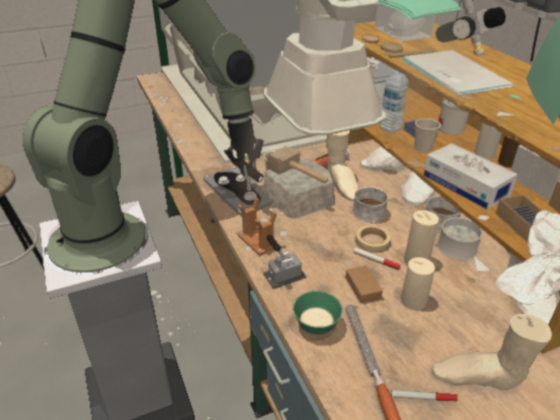

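Run:
```python
import pickle
from h import *
fr=pickle.load(open("fr.pkl","rb")); f=fr["top"][0]; s=fr["scene"][0]
cv2.imwrite("pics/tb.png",cv2.resize(f["pixels"][110:215,130:245],None,fx=5,fy=5,interpolation=2))
w=cv2.imread("pics/w3.png"); cv2.imwrite("pics/wb.png",cv2.resize(w[200:420,340:560],None,fx=2.6,fy=2.6))
```

```text
(no output)
```

View pics/tb.png

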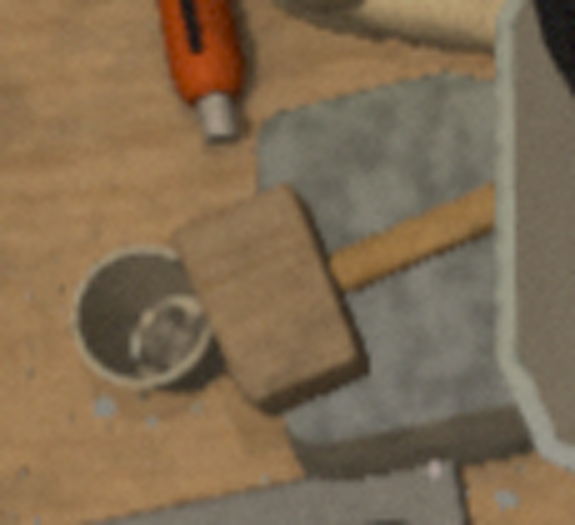

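Run:
```python
import pickle
from h import *
fr=pickle.load(open("fr.pkl","rb")); f=fr["top"][0]; s=fr["scene"][0]
def tri(a,b):
    o1,d1=ray(f,a);o2,d2=ray(s,b)
    A=np.stack([d1,-d2],1); x=np.linalg.lstsq(A,o2-o1,rcond=None)[0]; p,q=o1+d1*x[0],o2+d2*x[1]; return ((p+q)/2).round(3),np.linalg.norm(p-q).round(3)
print(tri((188,198),(266,172)), at_z(f,(192,205),0), at_z(f,(236,200),.1),at_z(f,(236,192),.1),at_z(f,(184,192),.13))
```

```text
(array([0.547, 0.038, 0.076]), np.float64(0.007)) [0.53655486 0.04345213 0.        ] [ 0.53293836 -0.08399374  0.1       ] [ 0.55280602 -0.08415099  0.1       ] [0.55060049 0.03783509 0.13      ]
```

```bash
python3 -m creep '[{"rx":0,"ry":0,"rz":0,"tx":2,"ty":0,"tz":8,"hand":1},{"rx":0,"ry":0,"rz":0,"tx":3,"ty":0,"tz":12,"hand":1},{"rx":0,"ry":0,"rz":0,"tx":4,"ty":0,"tz":15,"hand":1},{"rx":0,"ry":0,"rz":0,"tx":4,"ty":0,"tz":15,"hand":1},{"rx":0,"ry":0,"rz":0,"tx":4,"ty":0,"tz":15,"hand":1}]'
python3 - <<'E'
from h import *
for i in range(3):
    s,f=grab("scene"); print(s["position"],s["force"].round(2))
h=PAD['heel']-OFF
wp(h,h+[0,0,-.006])
E
```

```text
clock: 8.25
position: [0.4768, -0.0033, 0.0939]
tool_rot: [-3.141, 0.262, 1.791]
force: [0.3, 0.2, -0.2]
grip_width: 0.0229
[ 0.47678661 -0.0033059   0.09391743] [ 0.25  0.19 -0.23]
[ 0.47679169 -0.00328077  0.09394417] [ 0.6  -1.2   0.31]
[ 0.47674141 -0.00328646  0.09392482] [ 0.86 -0.04  0.58]
[ 0.4765 -0.0035  0.0966] [-0.9 -0.3 -2.6]
[ 0.4765 -0.0035  0.0906] [ 0.7 -0.3  3.2]
8.4 [ 0.4 -1.2  0.2]
```

```bash
python3 -m creep '[{"rx":0,"ry":0,"rz":0,"tx":0.5,"ty":0,"tz":2,"hand":1},{"rx":0,"ry":0,"rz":0,"tx":1,"ty":0,"tz":3.8,"hand":1},{"rx":0,"ry":0,"rz":0,"tx":1,"ty":0,"tz":3.8,"hand":1},{"rx":0,"ry":0,"rz":0,"tx":1,"ty":0,"tz":3.8,"hand":1}]'
python3 - <<'E'
from h import *
F=[]
for i in range(4):
    s,f=grab("scene","s11.png"); F.append(s["force"])
print(s["position"],np.mean(F,0).round(2))
im=cv2.resize(f["pixels"][140:230,190:300],None,fx=6,fy=6,interpolation=2); cv2.imwrite("pics/s11c.png",im)
E
```

```text
clock: 8.8
position: [0.4768, -0.0032, 0.0898]
tool_rot: [-3.141, 0.262, 1.791]
force: [0.6, -0.6, 2.9]
grip_width: 0.0229
[ 0.47675442 -0.0032683   0.08986344] [ 0.53 -0.18  2.81]
```

View pics/s11c.png

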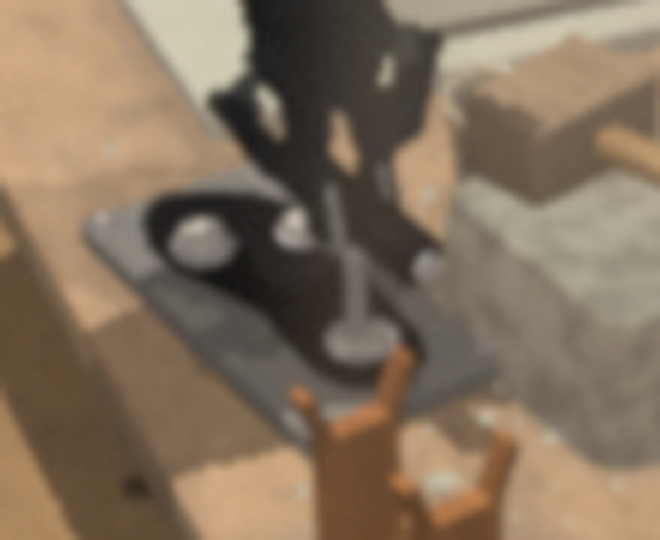

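```bash
python3 -c "
from h import *
h=PAD['inner']-OFF; a=bot.observe()['position']
wp(a+[0,0,.03],[.455,.05,.125],h+[0,0,.025],h+[0,0,.008],h+[0,0,-.006])"
```

```text
[ 0.4767 -0.0033  0.1199] [ -7.8  -0.  -29. ]
[0.455 0.05  0.125] [ 45.7  -9.6 -48.6]
[0.4288 0.1129 0.1216] [111.4 -21.4 -62.8]
[0.4288 0.1129 0.1046] [115.8 -21.4 -46.3]
[0.4288 0.1129 0.0906] [119.4 -21.4 -32.8]
9.0 [1.4 0.1 1.8]
```

```bash
python3 -m creep '[{"rx":0,"ry":0,"rz":0,"tx":-3,"ty":0,"tz":-12,"hand":1},{"rx":0,"ry":0,"rz":0,"tx":-8,"ty":0,"tz":-29,"hand":1},{"rx":0,"ry":0,"rz":0,"tx":30,"ty":-6,"tz":-42,"hand":1},{"rx":0,"ry":0,"rz":0,"tx":70,"ty":-14,"tz":-55,"hand":1},{"rx":0,"ry":0,"rz":0,"tx":111,"ty":-21.4,"tz":-63,"hand":1},{"rx":0,"ry":0,"rz":0,"tx":115.8,"ty":-21.4,"tz":-46.5,"hand":1},{"rx":0,"ry":0,"rz":0,"tx":115.8,"ty":-21.4,"tz":-46.5,"hand":1},{"rx":0,"ry":0,"rz":0,"tx":115.8,"ty":-21.4,"tz":-46.5,"hand":1}]'
python3 - <<'E'
from h import *
log()
F=[]
for i in range(3):
    s,f=grab("scene","s12.png"); F.append(s["force"])
print(s["position"],np.mean(F,0).round(2),s["qpos"].round(3))
P=s["position"]+OFF; im=cv2.resize(f["pixels"][140:230,190:300],None,fx=6,fy=6,interpolation=2)
for p in proj(f,[P,P+[0,0,.06]]): cv2.circle(im,(int((p[0]-190+.5)*6),int((p[1]-140+.5)*6)),4,(0,0,255),1)
cv2.imwrite("pics/s12c.png",im)
h=PAD['inner']-OFF
wp(h+[0,0,-.006])
E
```

```text
clock: 9.8
position: [0.4286, 0.1121, 0.1048]
tool_rot: [-3.14, 0.263, 1.791]
force: [-0.7, -1.1, -1.0]
grip_width: 0.023
[0.42905738 0.11195543 0.10519176] [-0.06 -0.18 -1.5 ] [-0.932  0.539  0.473  2.168  0.028  0.562 -0.315]
[0.4288 0.1129 0.0906] [ 4.6 -0.1 13.9]
9.95 [-0.1  0.4 -1.1]
```

View pics/s12c.png

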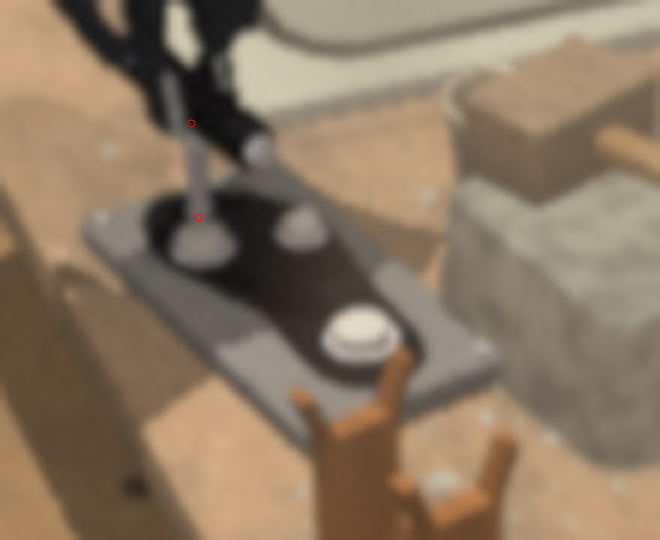

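View pics/s12.png

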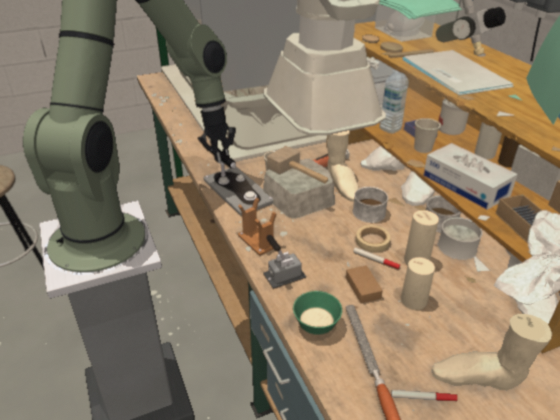

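```bash
python3 -m creep '[{"rx":0,"ry":0,"rz":0,"tx":2,"ty":0,"tz":7,"hand":1},{"rx":0,"ry":0,"rz":0,"tx":3.2,"ty":0,"tz":11,"hand":1},{"rx":0,"ry":0,"rz":0,"tx":4.2,"ty":0,"tz":14,"hand":1},{"rx":0,"ry":0,"rz":0,"tx":4.2,"ty":0,"tz":14,"hand":1},{"rx":0,"ry":0,"rz":0,"tx":4.2,"ty":0,"tz":14,"hand":1}]'
python3 - <<'E'
from h import *
F=[]
for i in range(4):
    s,f=grab("scene","s13.png"); F.append(s["force"])
print(s["position"],np.mean(F,0).round(2))
im=cv2.resize(f["pixels"][140:230,190:300],None,fx=6,fy=6,interpolation=2); cv2.imwrite("pics/s13c.png",im)
h=PAD['outer']-OFF; a=s['position']
wp(a+[0,0,.03],h+[0,0,.025],h+[0,0,.008],h+[0,0,-.006])
E
```

```text
clock: 10.45
position: [0.4287, 0.1132, 0.0901]
tool_rot: [-3.141, 0.263, 1.791]
force: [1.0, -1.6, 1.9]
grip_width: 0.0231
[0.4286008  0.11322043 0.09019966] [ 0.65 -2.27  2.17]
[0.4286 0.1132 0.1202] [ -7.8  -0.  -29. ]
[0.4848 0.1053 0.1216] [-27.5  53.1 -25.2]
[0.4848 0.1053 0.1046] [-23.1  53.1  -8.8]
[0.4848 0.1053 0.0906] [-19.5  53.1   4.8]
10.65 [ 1.2 -2.5  2.1]
```

View pics/s13c.png

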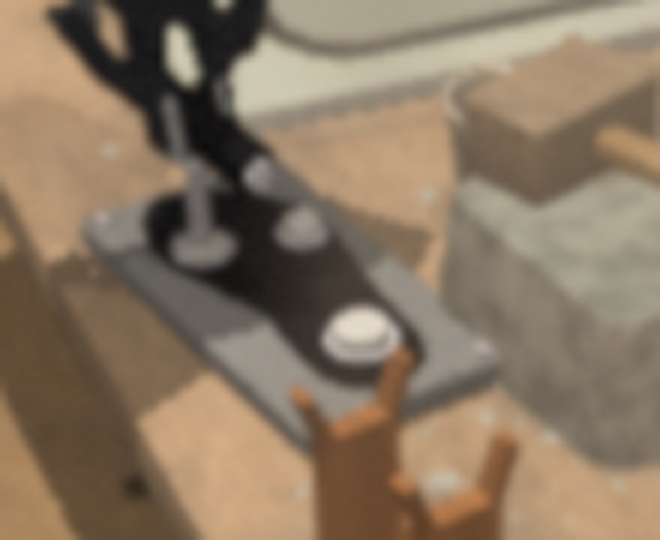

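```bash
python3 -m creep '[{"rx":0,"ry":0,"rz":0,"tx":-3,"ty":0,"tz":-12,"hand":1},{"rx":0,"ry":0,"rz":0,"tx":-8,"ty":0,"tz":-29,"hand":1},{"rx":0,"ry":0,"rz":0,"tx":-18,"ty":27,"tz":-28,"hand":1},{"rx":0,"ry":0,"rz":0,"tx":-27.5,"ty":53,"tz":-25,"hand":1},{"rx":0,"ry":0,"rz":0,"tx":-23,"ty":53,"tz":-9,"hand":1},{"rx":0,"ry":0,"rz":0,"tx":-23,"ty":53,"tz":-9,"hand":1},{"rx":0,"ry":0,"rz":0,"tx":-23,"ty":53,"tz":-9,"hand":1}]'
python3 - <<'E'
from h import *
log()
F=[]
for i in range(3):
    s,f=grab("scene","s14.png"); F.append(s["force"])
print(s["position"],np.mean(F,0).round(2),s["qpos"].round(3))
P=s["position"]+OFF; im=cv2.resize(f["pixels"][140:230,190:300],None,fx=6,fy=6,interpolation=2)
for p in proj(f,[P,P+[0,0,.06]]): cv2.circle(im,(int((p[0]-190+.5)*6),int((p[1]-140+.5)*6)),4,(0,0,255),1)
cv2.imwrite("pics/s14c.png",im)
st,w=grab("wrist","w14.png")
h=PAD['outer']-OFF
wp(h+[0,0,-.0065])
E
```

```text
clock: 11.35
position: [0.4839, 0.1054, 0.1046]
tool_rot: [-3.139, 0.263, 1.792]
force: [0.3, 0.3, -1.6]
grip_width: 0.0232
[0.48432643 0.10581617 0.10512376] [ 0.31  0.06 -1.61] [-0.836  0.591  0.454  2.048  0.015  0.611 -0.235]
[0.4848 0.1053 0.0901] [ 3.3  0.1 14.7]
11.55 [-1.4  0.6 -1.2]
```

View pics/s14c.png

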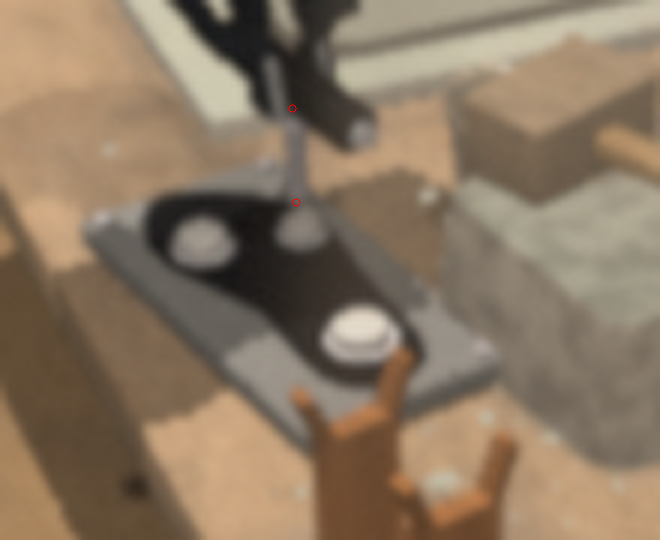

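View pics/w14.png

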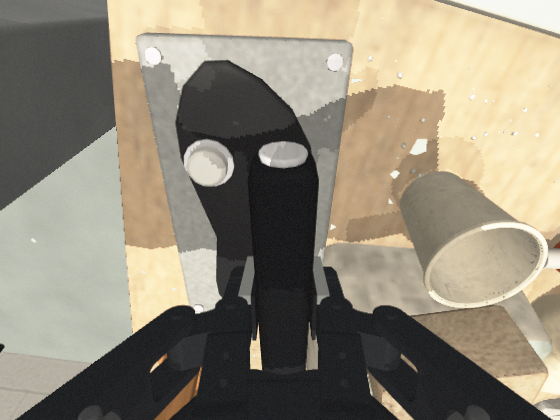

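```bash
python3 -m creep '[{"rx":0,"ry":0,"rz":0,"tx":2,"ty":0,"tz":7,"hand":1},{"rx":0,"ry":0,"rz":0,"tx":3,"ty":0,"tz":11,"hand":1},{"rx":0,"ry":0,"rz":0,"tx":3.8,"ty":0,"tz":14.5,"hand":1},{"rx":0,"ry":0,"rz":0,"tx":3.8,"ty":0,"tz":14.5,"hand":1},{"rx":0,"ry":0,"rz":0,"tx":3.8,"ty":0,"tz":14.5,"hand":1}]'
python3 - <<'E'
from h import *
F=[]
for i in range(4):
    s,f=grab("scene","s15.png"); F.append(s["force"])
print(s["position"],np.mean(F,0).round(2))
im=cv2.resize(f["pixels"][140:230,190:300],None,fx=6,fy=6,interpolation=2); cv2.imwrite("pics/s15c.png",im)
g=np.array([.4277,-.1913,.0846]); a=s['position']
wp(a+[0,0,.04],[.46,.05,.17],[.435,-.05,.195],[.43,-.12,.195],g+[0,0,.11],g+[0,0,.05])
E
```

```text
clock: 12.05
position: [0.4847, 0.1056, 0.0897]
tool_rot: [-3.141, 0.262, 1.792]
force: [-0.8, 2.0, 2.1]
grip_width: 0.0234
[0.48472012 0.10555968 0.08982661] [-0.73  2.55  2.23]
[0.4847 0.1056 0.1298] [-10.4  -0.  -38.6]
[0.46 0.05 0.17] [-67.9 -36.3 -64.8]
[ 0.435 -0.05   0.195] [-163.4  -82.6  -65. ]
[ 0.43  -0.12   0.195] [-228.3 -102.8  -47.6]
[ 0.4277 -0.1913  0.1946] [-294.9 -120.6  -29.3]
[ 0.4277 -0.1913  0.1346] [-279.3 -120.6   28.7]
12.25 [-1.1  3.5  3.1]
```

View pics/s15c.png

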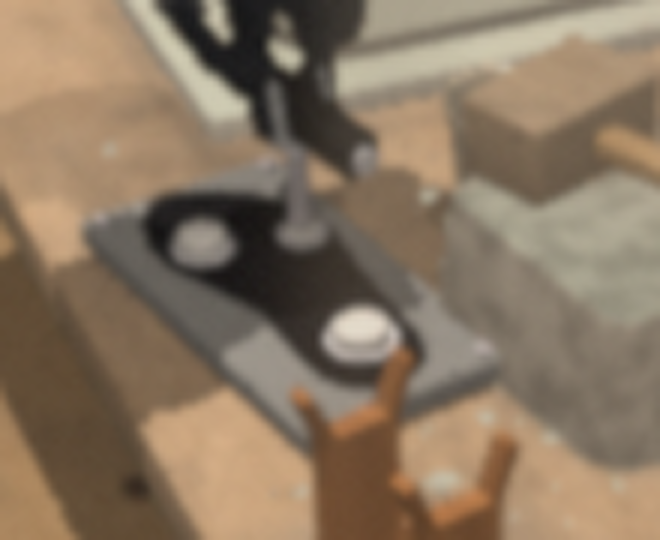

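```bash
python3 -m creep '[{"rx":0,"ry":0,"rz":0,"tx":-3,"ty":0,"tz":-12,"hand":1},{"rx":0,"ry":0,"rz":0,"tx":-10,"ty":0,"tz":-39,"hand":1},{"rx":0,"ry":0,"rz":0,"tx":-38,"ty":-18,"tz":-52,"hand":1},{"rx":0,"ry":0,"rz":0,"tx":-68,"ty":-36,"tz":-65,"hand":1},{"rx":0,"ry":0,"rz":0,"tx":-105,"ty":-58,"tz":-65,"hand":1},{"rx":0,"ry":0,"rz":0,"tx":-142,"ty":-76,"tz":-65,"hand":1},{"rx":0,"ry":0,"rz":0,"tx":-180,"ty":-88,"tz":-62,"hand":1},{"rx":0,"ry":0,"rz":0,"tx":-218,"ty":-100,"tz":-54,"hand":1}]'
python3 - <<'E'
from h import *
print(bot.observe()["force"])
g=np.array([.4277,-.1913,.0846])
wp([.43,-.12,.195],g+[0,0,.11])
E
```

```text
clock: 13.05
position: [0.4296, -0.1097, 0.1998]
tool_rot: [3.141, 0.262, 1.791]
force: [2.6, -0.6, -1.5]
grip_width: 0.0232
[ 2.62300376 -0.62098807 -1.51840225]
[ 0.43  -0.12   0.195] [-8.6 -1.9  7.2]
[ 0.4277 -0.1913  0.1946] [-75.2 -19.7  25.5]
13.05 [ 2.6 -0.6 -1.5]
```

```bash
python3 -m creep '[{"rx":0,"ry":0,"rz":0,"tx":-30,"ty":-8,"tz":9,"hand":1},{"rx":0,"ry":0,"rz":0,"tx":-60,"ty":-16,"tz":19,"hand":1},{"rx":0,"ry":0,"rz":0,"tx":-77,"ty":-20.6,"tz":25,"hand":1},{"rx":0,"ry":0,"rz":0,"tx":-77,"ty":-20.6,"tz":25,"hand":1},{"rx":0,"ry":0,"rz":0,"tx":-77,"ty":-20.6,"tz":25,"hand":1},{"rx":0,"ry":0,"rz":0,"tx":-77,"ty":-20.6,"tz":25,"hand":1}]'
python3 - <<'E'
from h import *
log()
s,f=grab("scene","s16.png"); st,w=grab("wrist","w16.png")
st=bot.observe(); print(st["position"],st["tool_rot"],st["force"])
P=s["position"]+OFF; im=cv2.resize(f["pixels"][150:240,210:310],None,fx=6,fy=6,interpolation=2)
for p in proj(f,[P,P+[0,0,.06]]): cv2.circle(im,(int((p[0]-210+.5)*6),int((p[1]-150+.5)*6)),4,(0,0,255),1)
cv2.imwrite("pics/s16c.png",im)
a=cv2.imread("pics/w8.png"); cv2.imwrite("pics/cmp.png",np.hstack([a[60:320,210:350],w["pixels"][60:320,210:350]]))
g=np.array([.4277,-.1913,.0846])
wp(g+[0,0,.11],g+[0,0,.01],g)
E
```

```text
clock: 13.65
position: [0.4278, -0.1909, 0.1945]
tool_rot: [-3.141, 0.262, 1.792]
force: [-0.2, 0.2, -1.2]
grip_width: 0.0231
[ 0.42792525 -0.19076549  0.19447996] [-3.1408149   0.26219009  1.79278819] [-0.57945033 -0.85318797 -1.92393767]
[ 0.4277 -0.1913  0.1946] [-0.5 -0.3  0. ]
[ 0.4277 -0.1913  0.0946] [25.4 -0.3 96.6]
[ 0.4277 -0.1913  0.0846] [ 28.   -0.3 106.2]
13.75 [-0.6 -0.9 -1.9]
```

View pics/s16c.png

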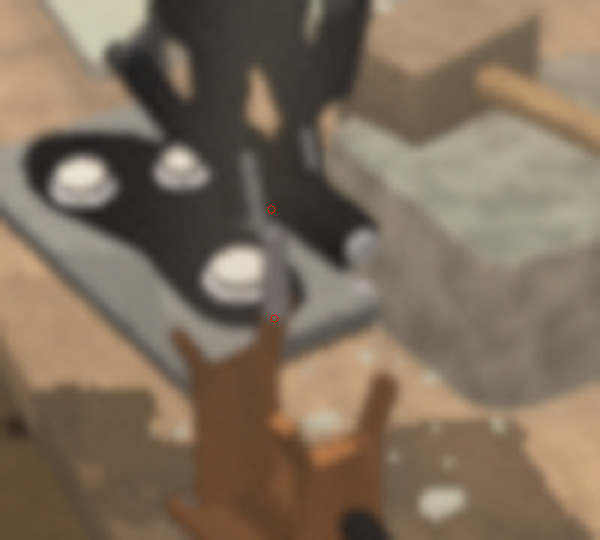

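View pics/cmp.png

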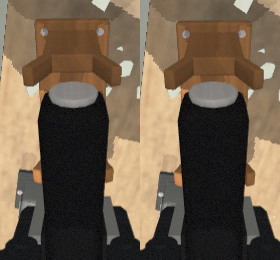

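```bash
python3 -m creep '[{"rx":0,"ry":0,"rz":0,"tx":6,"ty":-0.3,"tz":25,"hand":1},{"rx":0,"ry":0,"rz":0,"tx":13,"ty":-0.3,"tz":50,"hand":1},{"rx":0,"ry":0,"rz":0,"tx":19,"ty":-0.3,"tz":72,"hand":1},{"rx":0,"ry":0,"rz":0,"tx":23.5,"ty":-0.3,"tz":89,"hand":1},{"rx":0,"ry":0,"rz":0,"tx":26,"ty":-0.3,"tz":99,"hand":1},{"rx":0,"ry":0,"rz":0,"tx":27.2,"ty":-0.3,"tz":104,"hand":1},{"rx":0,"ry":0,"rz":0,"tx":27.2,"ty":-0.3,"tz":104,"hand":1}]'
python3 - <<'E'
from h import *
st,w=grab("wrist","w17.png"); s,f=grab("scene","s17.png")
st=bot.observe(); print(st["position"],st["tool_rot"],st["force"])
a=cv2.imread("pics/w7.png"); cv2.imwrite("pics/cmp2.png",cv2.resize(np.hstack([a[80:320,180:390],w["pixels"][80:320,180:390]]),None,fx=1.8,fy=1.8))
wp(np.array([.4277,-.1913,.0846]))
E
```

```text
clock: 14.45
position: [0.4275, -0.1922, 0.0868]
tool_rot: [-3.14, 0.262, 1.792]
force: [-0.0, 0.0, -0.8]
grip_width: 0.0231
[ 0.42785412 -0.19231569  0.08741023] [-3.14147263  0.26260097  1.79141031] [ 0.51297738 -0.58790945 -1.30809433]
[ 0.4277 -0.1913  0.0846] [1.7 0.1 2.4]
14.55 [ 0.5 -0.6 -1.3]
```

View pics/cmp2.png

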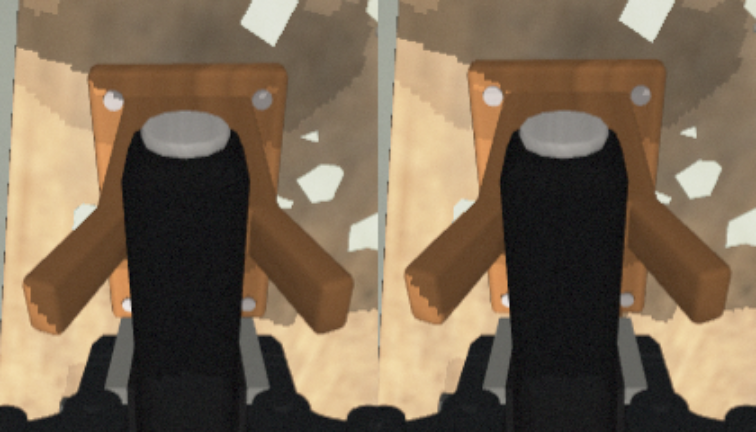

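```bash
python3 -m creep '[{"rx":0,"ry":0,"rz":0,"tx":1,"ty":0,"tz":1.2,"hand":1},{"rx":0,"ry":0,"rz":0,"tx":1.4,"ty":0,"tz":2.2,"hand":1},{"rx":0,"ry":0,"rz":0,"tx":1.4,"ty":0,"tz":2.2,"hand":1},{"rx":0,"ry":0,"rz":0,"tx":1.4,"ty":0,"tz":2.2,"hand":1}]'
python3 - <<'E'
from h import *
wp(np.array([.4277,-.1913,.0846])); print(bot.observe()["position"])
E
```

```text
clock: 14.95
position: [0.4276, -0.1914, 0.0846]
tool_rot: [-3.141, 0.262, 1.792]
force: [-1.2, 2.9, 6.0]
grip_width: 0.0229
[ 0.4277 -0.1913  0.0846] [ 0.1  0.1 -0. ]
14.95 [-1.2  2.9  6. ]
[ 0.42760315 -0.19142336  0.08457983]
```

Seated on the fork floors (contact 6 N, same pose as at pick-up). Release.

```bash
python3 -m creep '[{"rx":0,"ry":0,"rz":0,"tx":0,"ty":0,"tz":0,"hand":0.3},{"rx":0,"ry":0,"rz":0,"tx":0,"ty":0,"tz":0,"hand":-0.2},{"rx":0,"ry":0,"rz":0,"tx":0,"ty":0,"tz":0,"hand":-1},{"rx":0,"ry":0,"rz":0,"tx":0,"ty":0,"tz":0,"hand":-1},{"rx":0,"ry":0,"rz":0,"tx":0,"ty":0,"tz":0,"hand":-1},{"rx":0,"ry":0,"rz":0,"tx":0,"ty":0,"tz":0,"hand":-1}]'
python3 - <<'E'
from h import *
st,w=grab("wrist","w18.png"); print(st["force"],st["grip_width"])
E
```

```text
clock: 15.55
position: [0.4273, -0.1916, 0.0843]
tool_rot: [-3.141, 0.262, 1.791]
force: [-0.4, -0.2, -0.5]
grip_width: 0.0854
[-0.42629214 -0.15704624 -0.52540897] 0.08537495610483985
```

View pics/w18.png

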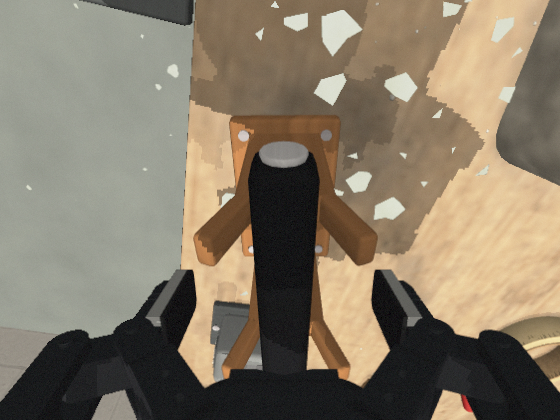

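```bash
python3 -m creep '[{"rx":0,"ry":0,"rz":0,"tx":0,"ty":0,"tz":-20,"hand":-1},{"rx":0,"ry":0,"rz":0,"tx":0,"ty":0,"tz":-60,"hand":-1},{"rx":0,"ry":0,"rz":0,"tx":0,"ty":0,"tz":-100,"hand":-1},{"rx":0,"ry":0,"rz":0,"tx":0,"ty":0,"tz":-110,"hand":-1},{"rx":0,"ry":0,"rz":0,"tx":0,"ty":0,"tz":-110,"hand":-1}]'
python3 - <<'E'
from h import *
log()
st,w=grab("wrist","w19.png"); s,f=grab("scene","s19.png"); print(st["position"],st["tool_rot"],st["force"])
cv2.imwrite("pics/w19c.png",cv2.resize(w["pixels"][100:400,200:350],None,fx=2,fy=2,interpolation=2))
cv2.imwrite("pics/s19c.png",cv2.resize(f["pixels"][160:300,190:320],None,fx=4.2,fy=4.2,interpolation=2))
for t,z in (("lever",.128),("counter",.052)):
    for r in viewer.outline_of(t,w)[:1]:
        ys,xs=np.nonzero(r["mask"]); c=(xs.mean(),ys.mean()); print(t,round(r["score"],2),np.round(c,1),r["bbox"],at_z(w,c,z,st).round(4))
E
```

```text
clock: 16.1
position: [0.422, -0.1631, 0.1916]
tool_rot: [3.139, 0.262, 1.792]
force: [-0.3, -0.2, 0.7]
grip_width: 0.0853
[ 0.42203556 -0.16306889  0.19161792] [3.13936125 0.26215812 1.79204329] [-0.34403742 -0.19495707  0.73100852]
lever 0.92 [235.3 344.2] [219.2, 307.1, 266.7, 375.8] [ 0.4119 -0.3346  0.128 ]
counter 0.92 [254.2 301.7] [217.1, 251.0, 303.0, 376.0] [ 0.4293 -0.3597  0.052 ]
```

View pics/w19c.png

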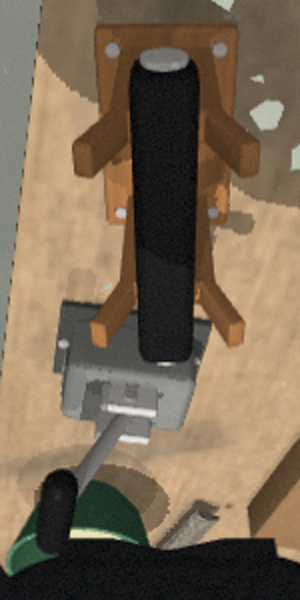

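View pics/s19c.png

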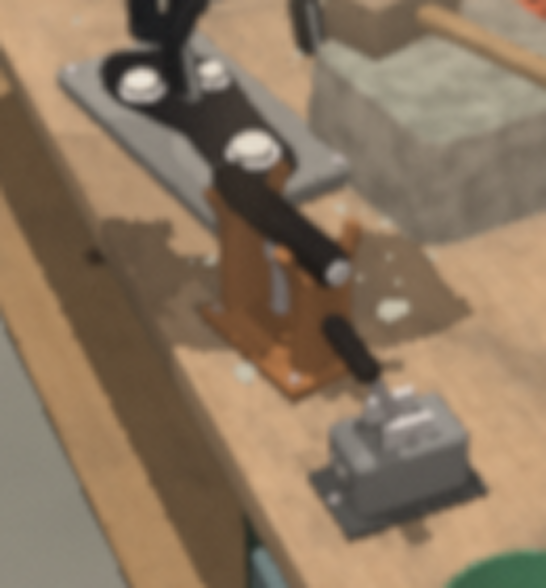

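```bash
python3 -c "
from h import *
print(go([.335,-.30,.20],toolR(85,0)))
print(go([.335,-.30,.20],toolR(60,0)))"
```

```text
('tcp', array([ 0.335, -0.3  ,  0.2  ]), 'shift', array([-112.8, -113.3,   19.8]), 'turn', array([ 2.16, 14.94, 17.53]))
('tcp', array([ 0.335, -0.3  ,  0.2  ]), 'shift', array([-112.8, -113.3,   19.8]), 'turn', array([ 5.45, 14.39, 42.38]))
```

```bash
python3 -m creep '[{"rx":0.6,"ry":3,"rz":6,"tx":-15,"ty":-25,"tz":0,"hand":-1},{"rx":1.5,"ry":6,"rz":12,"tx":-40,"ty":-50,"tz":4,"hand":0},{"rx":2.5,"ry":9,"rz":18,"tx":-65,"ty":-75,"tz":8,"hand":1},{"rx":3.5,"ry":11.5,"rz":25,"tx":-90,"ty":-100,"tz":14,"hand":1},{"rx":4.5,"ry":13.5,"rz":32,"tx":-113,"ty":-113,"tz":20,"hand":1},{"rx":5.4,"ry":14.4,"rz":39,"tx":-113,"ty":-113,"tz":20,"hand":1},{"rx":5.4,"ry":14.4,"rz":42.4,"tx":-113,"ty":-113,"tz":20,"hand":1},{"rx":5.4,"ry":14.4,"rz":42.4,"tx":-113,"ty":-113,"tz":20,"hand":1}]' 40
python3 - <<'E'
from h import *
log(); st=bot.observe(); print(st["qpos"].round(3))
for p,T in (([.335,-.355,.2],toolR(30,-10)),([.335,-.355,.2],toolR(0,-20))): print(go(p,T))
E
```

```text
clock: 17.1
position: [0.335, -0.3005, 0.1996]
tool_rot: [3.141, -0.001, 1.044]
force: [-1.1, -0.5, -0.1]
grip_width: -0.0002
[ 0.064  0.356  0.679  2.1   -0.316  0.786  0.412]
('tcp', array([ 0.335, -0.355,  0.2  ]), 'shift', array([-47.1,  27.4,  -0.4]), 'turn', array([-2.61,  9.73, 29.76]))
('tcp', array([ 0.335, -0.355,  0.2  ]), 'shift', array([-47.1,  27.4,  -0.4]), 'turn', array([-10.46,  18.1 ,  59.2 ]))
```

```bash
python3 -m creep '[{"rx":-1.4,"ry":2.4,"rz":8,"tx":-10,"ty":6,"tz":0,"hand":1},{"rx":-2.8,"ry":4.9,"rz":16,"tx":-20,"ty":12,"tz":0,"hand":1},{"rx":-4.2,"ry":7.3,"rz":24,"tx":-30,"ty":18,"tz":0,"hand":1},{"rx":-5.6,"ry":9.8,"rz":32,"tx":-40,"ty":24,"tz":0,"hand":1},{"rx":-7.1,"ry":12.2,"rz":40,"tx":-47,"ty":27.4,"tz":0,"hand":1},{"rx":-8.5,"ry":14.7,"rz":48,"tx":-47,"ty":27.4,"tz":0,"hand":1},{"rx":-10,"ry":17.2,"rz":56.2,"tx":-47,"ty":27.4,"tz":0,"hand":1},{"rx":-10.5,"ry":18.1,"rz":59.2,"tx":-47,"ty":27.4,"tz":0,"hand":1}]'
python3 - <<'E'
from h import *
log(); st=bot.observe(); print(st["qpos"].round(3))
s,f=grab("scene","s20.png"); st,w=grab("wrist","w20.png"); t=viewer.grab_frame("top"); cv2.imwrite("pics/t20.png",t["pixels"]); print(st["position"],st["tool_rot"])
E
```

```text
clock: 17.9
position: [0.3352, -0.3541, 0.1998]
tool_rot: [-3.141, -0.351, -0.002]
force: [0.4, 0.2, -0.7]
grip_width: -0.0
[ 0.294  0.349  0.719  2.194 -0.904  0.674  0.11 ]
[ 0.33518843 -0.35394615  0.19981951] [-3.14062756e+00 -3.51748140e-01 -2.89750387e-03]
```

View pics/s20.png

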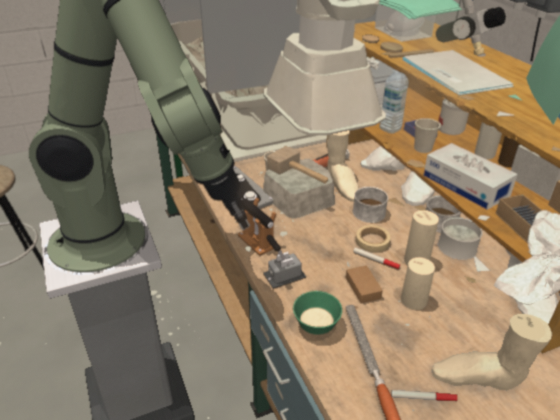

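View pics/w20.png

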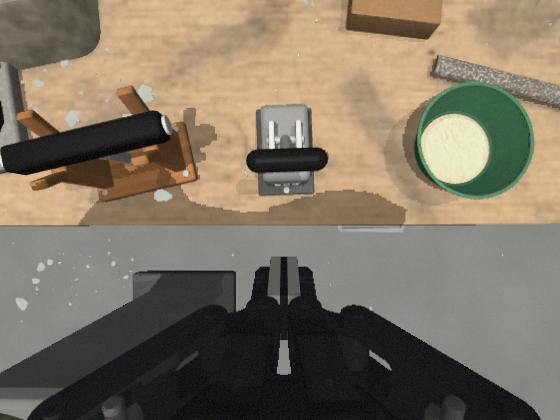

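View pics/t20.png

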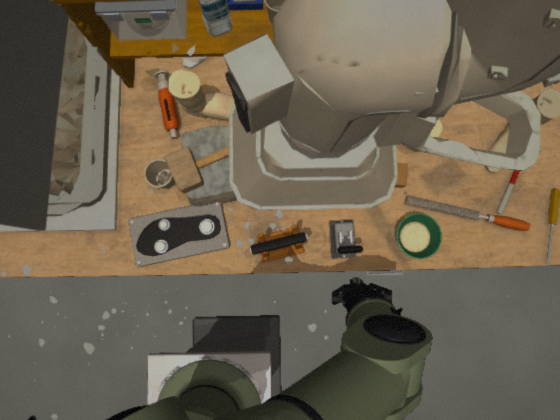

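Run:
```python
from h import *
st=bot.observe(); w=viewer.grab_frame("wrist")
for c in ((247,160),(328,158),(287.5,159)): print(at_z(w,c,.128,st).round(4))
print(go([.365,-.355,.117],toolR(0,-20)),go([.365,-.355,.16],toolR(0,-20)))
print(proj(w,[st["position"]],st))
```

```text
[ 0.4073 -0.3268  0.128 ]
[ 0.4092 -0.3884  0.128 ]
[ 0.4082 -0.3576  0.128 ]
('tcp', array([ 0.365, -0.355,  0.117]), 'shift', array([-1.5,  0.8, 88.1]), 'turn', array([-0.05, -0.07,  0.36])) ('tcp', array([ 0.365, -0.355,  0.16 ]), 'shift', array([13.2,  0.9, 47.8]), 'turn', array([-0.05, -0.07,  0.36]))
[[282.02559565 271.3785898 ]]
```

```bash
python3 -m creep '[{"rx":0,"ry":0,"rz":0.3,"tx":4,"ty":1,"tz":25,"hand":1},{"rx":0,"ry":0,"rz":0.3,"tx":2,"ty":2,"tz":55,"hand":1},{"rx":0,"ry":0,"rz":0.3,"tx":-2.9,"ty":2.3,"tz":92,"hand":1},{"rx":0,"ry":0,"rz":0.3,"tx":-2.9,"ty":2.3,"tz":92,"hand":1},{"rx":0,"ry":0,"rz":0.3,"tx":-2.9,"ty":2.3,"tz":92,"hand":1},{"rx":0,"ry":0,"rz":0.3,"tx":-2.9,"ty":2.3,"tz":92,"hand":1}]'
python3 - <<'E'
from h import *
log(); st,w=grab("wrist","w21.png"); s,f=grab("scene","s21.png"); st=bot.observe(); print(st["qpos"].round(3),st["position"],st["tool_rot"],st["force"])
cv2.imwrite("pics/s21c.png",cv2.resize(f["pixels"][160:300,190:320],None,fx=4.2,fy=4.2,interpolation=2))
wp([.395,-.3565,.113],[.435,-.3565,.113],[.455,-.3565,.113])
E
```

```text
clock: 18.7
position: [0.3651, -0.3573, 0.1148]
tool_rot: [3.141, -0.352, -0.002]
force: [0.0, -0.4, 0.6]
grip_width: 0.0003
[ 0.435  0.524  0.506  2.211 -1.217  0.544  0.378] [ 0.36545041 -0.35711753  0.11480297] [ 3.14110661e+00 -3.53153421e-01 -1.41507121e-03] [-0.26478398 -1.04515374 -0.47665522]
[ 0.395  -0.3565  0.113 ] [27.1 -0.7 11.9]
[ 0.435  -0.3565  0.113 ] [64.6 -0.7 25.7]
[ 0.455  -0.3565  0.113 ] [83.4 -0.8 32.7]
18.8 [-0.3 -1.  -0.5]
```

View pics/w21.png

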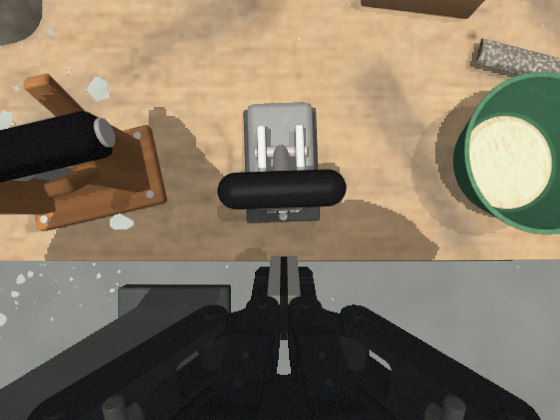

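View pics/s21.png

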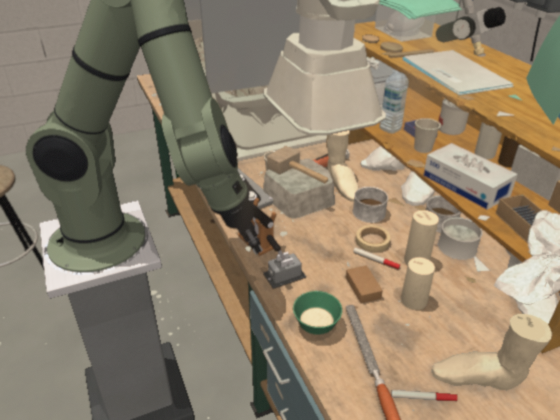

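```bash
python3 -m creep '[{"rx":0,"ry":0,"rz":0,"tx":17,"ty":-0.5,"tz":7.5,"hand":1},{"rx":0,"ry":0,"rz":0,"tx":27,"ty":-0.7,"tz":11.5,"hand":1},{"rx":0,"ry":0,"rz":0,"tx":36.5,"ty":-0.7,"tz":15,"hand":1},{"rx":0,"ry":0,"rz":0,"tx":46,"ty":-0.7,"tz":18.5,"hand":1},{"rx":0,"ry":0,"rz":0,"tx":55,"ty":-0.7,"tz":22,"hand":1},{"rx":0,"ry":0,"rz":0,"tx":64.5,"ty":-0.7,"tz":25.5,"hand":1},{"rx":0,"ry":0,"rz":0,"tx":64.5,"ty":-0.7,"tz":25.5,"hand":1}]'
python3 - <<'E'
from h import *
log(); st,w=grab("wrist","w22.png"); s,f=grab("scene","s22.png"); st=bot.observe(); print(st["qpos"].round(3),st["position"],st["tool_rot"],st["force"])
cv2.imwrite("pics/s22c.png",cv2.resize(f["pixels"][200:300,220:320],None,fx=5.6,fy=5.6,interpolation=2))
wp([.455,-.3565,.113],[.46,-.3565,.113])
E
```

```text
clock: 19.5
position: [0.4356, -0.3559, 0.1114]
tool_rot: [-3.141, -0.351, -0.001]
force: [-5.0, 0.1, 2.6]
grip_width: -0.0004
[ 0.331  0.584  0.516  2.108 -1.188  0.552  0.219] [ 0.4342452  -0.35606437  0.11141144] [-3.14047036e+00 -3.51139004e-01 -2.30648048e-03] [-3.56721114  0.74214666  1.76320257]
[ 0.455  -0.3565  0.113 ] [20.   0.4  5.6]
[ 0.46   -0.3565  0.113 ] [24.7  0.4  7.4]
19.6 [-3.6  0.7  1.8]
```

View pics/w22.png

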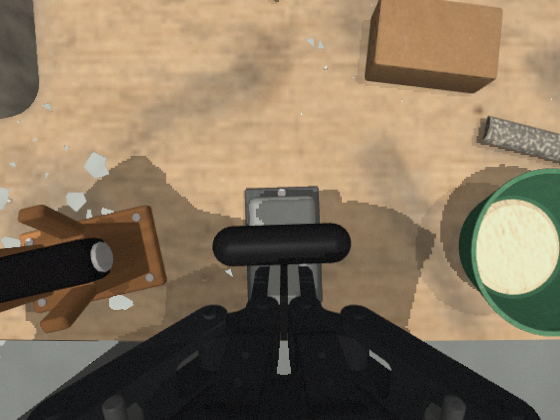

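View pics/s22c.png

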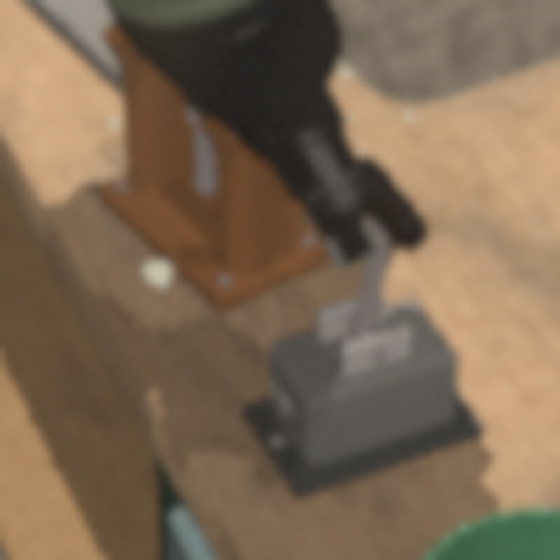

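```bash
python3 -m creep '[{"rx":0,"ry":0,"rz":0,"tx":6,"ty":0,"tz":2,"hand":1},{"rx":0,"ry":0,"rz":0,"tx":12,"ty":0,"tz":4,"hand":1},{"rx":0,"ry":0,"rz":0,"tx":17,"ty":0,"tz":6,"hand":1},{"rx":0,"ry":0,"rz":0,"tx":17,"ty":0,"tz":6,"hand":1}]'
python3 - <<'E'
from h import *
F=[]
for i in range(3):
    st,w=grab("wrist","w23.png"); F.append(st["force"])
s,f=grab("scene","s23.png"); print(st["qpos"].round(3),st["position"],np.mean(F,0))
r=viewer.outline_of("lever",w)
if r:
    ys,xs=np.nonzero(r[0]["mask"]); print(r[0]["score"],r[0]["bbox"],at_z(w,(xs.mean(),ys.mean()),.129,st))
E
```

```text
clock: 20.0
position: [0.4522, -0.3563, 0.1116]
tool_rot: [-3.141, -0.351, -0.003]
force: [-4.5, -1.0, 1.9]
grip_width: -0.0002
[ 0.306  0.6    0.523  2.078 -1.176  0.559  0.176] [ 0.45183546 -0.3563237   0.11172185] [-4.85781169  0.03165194  1.52051137]
0.73 [213.9, 216.9, 346.0, 257.5] [ 0.47057048 -0.35522342  0.129     ]
```

View pics/w23.png

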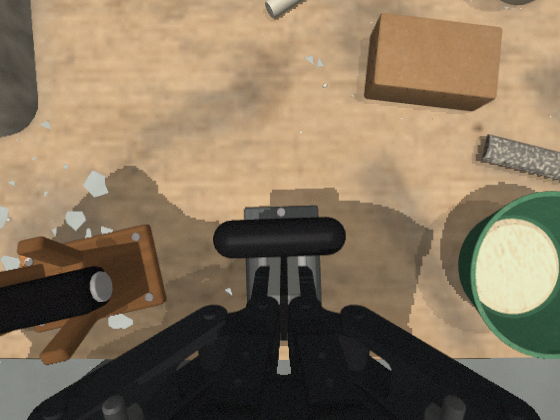

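View pics/s23.png

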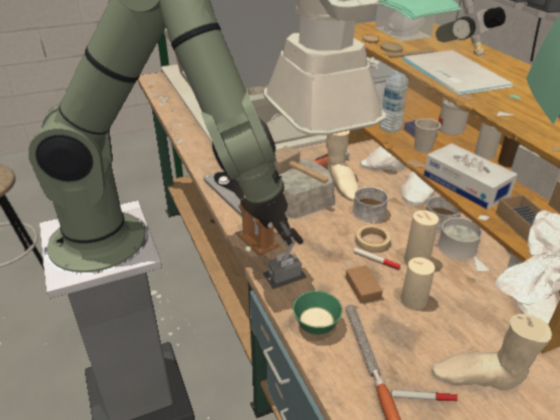

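```bash
python3 -m creep '[{"rx":0,"ry":0,"rz":0,"tx":2,"ty":0,"tz":0.7,"hand":1},{"rx":0,"ry":0,"rz":0,"tx":3.5,"ty":0,"tz":1.3,"hand":1},{"rx":0,"ry":0,"rz":0,"tx":3.5,"ty":0,"tz":1.3,"hand":1}]'
```

```text
clock: 20.55
position: [0.4541, -0.3564, 0.1113]
tool_rot: [-3.14, -0.349, -0.004]
force: [-15.1, 2.0, 5.4]
grip_width: -0.0
```

```bash
python3 -m creep '[{"rx":0,"ry":0,"rz":0,"tx":1.5,"ty":0,"tz":0.5,"hand":1},{"rx":0,"ry":0,"rz":0,"tx":1.5,"ty":0,"tz":0.5,"hand":1}]'
```

```text
clock: 20.75
position: [0.4547, -0.3564, 0.1111]
tool_rot: [-3.14, -0.348, -0.005]
force: [-22.2, 3.0, 7.4]
grip_width: -0.0001
```

```bash
python3 - <<'E'
from h import *
st,w=grab("wrist","w24.png"); wp([.36,-.357,.113],[.335,-.357,.2])
E
python3 -m creep '[{"rx":0,"ry":0,"rz":0,"tx":-15,"ty":0,"tz":-5,"hand":1},{"rx":0,"ry":0,"rz":0,"tx":-40,"ty":0,"tz":-14,"hand":1},{"rx":0,"ry":0,"rz":0,"tx":-65,"ty":0,"tz":-23,"hand":1},{"rx":0,"ry":0,"rz":0,"tx":-90,"ty":0,"tz":-32,"hand":1},{"rx":0,"ry":0,"rz":0,"tx":-105,"ty":0,"tz":-38,"hand":1},{"rx":0,"ry":0,"rz":0,"tx":-95,"ty":0,"tz":-80,"hand":1},{"rx":0,"ry":0,"rz":0,"tx":-85,"ty":0,"tz":-120,"hand":1},{"rx":0,"ry":0,"rz":0,"tx":-85,"ty":0,"tz":-120,"hand":1}]'
python3 - <<'E'
from h import *
st,w=grab("wrist","w25.png"); s,f=grab("scene","s25.png"); t=viewer.grab_frame("top"); cv2.imwrite("pics/t25.png",t["pixels"]); print(st["position"],st["force"])
cv2.imwrite("pics/s25c.png",cv2.resize(f["pixels"][160:300,190:320],None,fx=4.2,fy=4.2,interpolation=2))
cv2.imwrite("pics/t25c.png",cv2.resize(t["pixels"][200:270,120:370],None,fx=3.2,fy=3.2,interpolation=2))
E
```

```text
[ 0.36  -0.357  0.113] [-88.3   1.  -34.1]
[ 0.335 -0.357  0.2  ] [ -82.1    0.9 -124.4]
20.8 [-22.2   3.6   8.1]
clock: 21.6
position: [0.3369, -0.3577, 0.1994]
tool_rot: [3.139, -0.356, -0.003]
force: [1.0, -0.3, -0.6]
grip_width: 0.0006
[ 0.33685724 -0.35772662  0.19941598] [ 0.99077652 -0.31880513 -0.62080814]
```

View pics/w24.png

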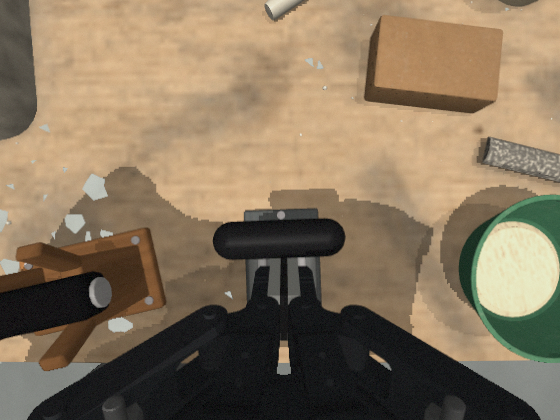

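View pics/w25.png

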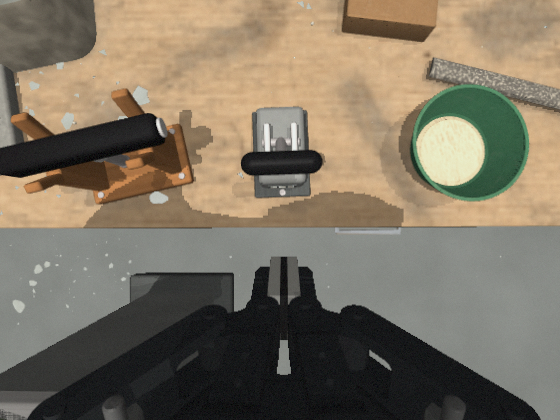

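View pics/t25c.png

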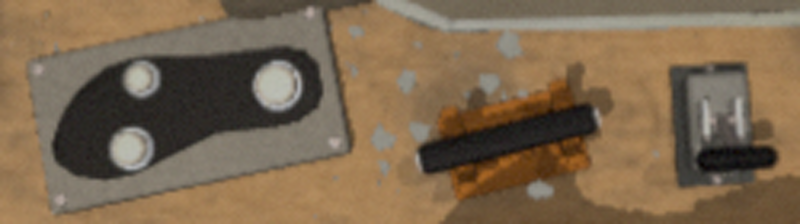

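View pics/s25.png

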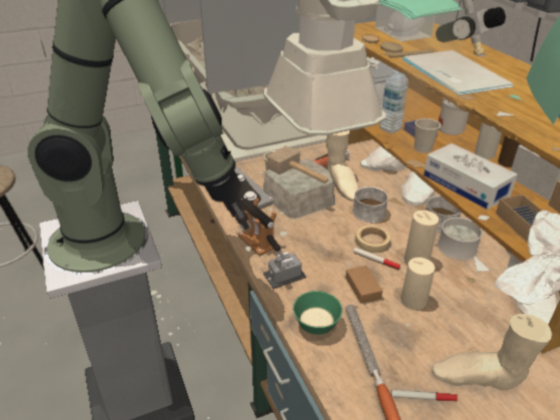

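Run:
```python
from h import *
a=cv2.imread("pics/top0.png").astype(int); b=cv2.imread("pics/t25.png").astype(int)
for n,(x0,y0,x1,y1) in dict(rest=(240,215,312,268),board=(125,200,232,268),bowl=(394,210,444,262),block=(392,160,412,192),cup=(140,152,182,192)).items(): print(n,np.abs(a-b)[y0:y1,x0:x1].mean().round(2))
print(bot.job_done(), bot.observe()["clock"])
```

```text
rest 9.95
board 5.49
bowl 5.63
block 5.68
cup 5.53
the job is handed in; nothing more can be done
the job is handed in; nothing more can be done
```

I finished the whole job in the order asked and handed it in at about 22 s of the 61 s. No verdict came back.

**Pads:** I pressed the heel, then the big-toe-side, then the little-toe-side pad with the probe's tip. The added force was about 4.2 N, 3.6 N and 3.8–4.5 N, and the tool travelled about 6.5 mm past contact each time. For the big-toe-side pad the two readings differ slightly: 3.6 N suggests about 5.2 mm of travel, the tool position 6.4 mm. Both are past halfway. The last two presses also showed about 2.5 N of side force. All three pads are up again in the final pictures.

**Probe:** It lies back in the forks at the same tool pose as when I picked it up, and I let go. The wrist view after release matches the one before the grasp.

**Lever:** I pushed it until the force jumped from about 5 N to 22 N, which I took as the stop. It sprang back to its rest lean.

**Bystanders:** Comparing the first and last overhead pictures, the bowl, cup and sanding block areas changed no more than the fixed board's did. The rest area differed a little more; I put that down to the arm's shadow beside it, as the probe looks unchanged.

**Extraction hood:** In the pictures its rim came out at about 0.43 m up and 0.47 m ahead, lower and nearer than the 0.66 m and 0.51 m stated. I kept the wrist leaned 15–20° to stay clear of it, and no force reading suggested contact.

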